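# Radiator key out of the tight-lidded tin

## Robot

A 6-joint arm with a two-finger parallel gripper is mounted at the origin on the work surface. World frame = base frame: x ahead of the robot, y to its left, z up, the work surface at z = 0. Lengths are in m, angles in rad, forces in N, time in s.
With the tool pointing down it reaches from about 0.4 to 0.825 m from the base axis. Payload 7 kg.
Tool frame: the origin (TCP) lies on the centre line of the jaws, within the pads' length; the fingertips stand 22 mm ahead of it and the grasp point (between the pads) lies 3 mm ahead of it (arm.tcp_to_tips is the distance from the TCP to the fingertips, in m); z points along the fingers, y is the line along which they close (so a half turn about z gives the same grasp; the last joint's range is limited). The gripper opens to 88 mm and grips with 3 to 60 N. Pads are 19 mm wide; open, the fingers measure 130 mm over their backs; the gripper's body (78 mm by 193 mm) begins 47 mm behind the grasp point.
Start: joints at [1.498, 0.359, 0.012, 0, -1.224, -0.288], TCP at [0.238, 0.632, 0.249] pointing down, gripper open.
Joint ranges: [-3.07, 3.07], [-1.43, 2.12], [-1.02, 1.25], [-3.03, 1.67], [-3.05, -0], [-3.03, 3.03]. Speed limits (rad/s): [2.39, 2.39, 3.01, 3.14, 3.14, 3.14].

## Interface

Orientations are given as [roll, pitch, yaw] about the fixed x, y, z axes, in that order (R = Rz(yaw) Ry(pitch) Rx(roll)).
In Python, from station import arm gives the robot as it stands.
- The arm moves only by the tool jog_arm, never from a script. Its argument "targets" is a list of rows, each an object of numbers: "dx", "dy", "dz": the shift along the tool's x, y, z in mm; "rx", "ry", "rz": the turn, a rotation vector about the tool's x, y, z in rad; "gripper": the closure, from 0 (fully open) to 1 (shut). In form: [{"dx": .., "dy": .., "dz": .., "rx": .., "ry": .., "rz": .., "gripper": ..}, ...]. A call has exactly 8 rows; each row is the pose to reach, as a shift and turn from the pose commanded when the call began, along the tool's axes at that moment; what a row does not reach only later rows make up. A row lasts 1/12 s, in which the tool goes at most 41.7 mm and 7.16 degrees, less where a joint would pass 70% of its speed; a pose out of reach is approached as far as the arm can. A call with a gripper value outside its range is refused whole. The fingers move at their own pace and stop on an object; "force" is the grip in N (left out, the last holds). Time passes only in rows, so rows that repeat a pose let the fingers close, or fill a call up. It gives the time, the measured TCP pose, the force, the opening and the grip force at its end, in the units of the state.
- arm.get_state(): the state, without advancing time (a new reading comes with each control period).
- arm.grab_frame(name): name is "scene" or "top" or "wrist"; returns a dict with "frame" (480x640x3 uint8, red, green, blue), "z_map" (480x640 float32, m along the optical axis (not along the pixel's ray), 0 where there is no reading), "fx", "fy", "cx", "cy" (pixels), "view" (4x4, takes a point from world to camera coordinates). Camera axes: x right, y down, z forward; pixel columns grow to the right and rows downward; lengths in m; the calibration is good to about 2 mm. The wrist camera is an equidistant fisheye: a pixel r from the principal point sees the ray r / f radians off the axis. A picture is of the moment at which its call begins.
- arm.job_done(): hands the job in; it is judged then, once.
The state is a dict: "t": time; "q": joint angles; "qd": joint speeds; "joint_efforts": joint torques, N m; "eef_pos": TCP position; "ee_rot": TCP orientation; "force": force on the tool from outside, world axes, zero at the start; "moment": the same for the moment, N m; "width": finger opening in m; "gripper_force": force on a finger pad.
Only numpy, scipy, OpenCV 4.12 (cv2) and the standard library are available. Lean on these libraries where they do the work, as an engineer would, in place of code of your own. Each camera call takes 0.05 s, during which the arm holds its last target. There are 200 camera calls.

## Task

Clamp the tin in the one-hand holder by pressing its red lever right down, then draw the tight lid straight up off the tin, which must stay down in the holder, and set the lid gently, right way up, flat on the chopping board. Then take the brass radiator key out of the tin and lay it gently in the blue dish under the counter shelf. Leave the tin clamped and everything else on the worktop where it stands.

Things in the scene. Friction and masses are not known exactly. Their poses are not given: they have to be found in the camera images.
- holder: one-hand tin holder fixed to the worktop: white slab 205 x 175 mm, 12 mm thick; origin on the worktop below the middle of the jaw opening, z up. Grey fixed jaw at +x (its face at x = +31.5 mm), rubber-faced moving jaw at -x (face at x = -33.5 mm when open), both reaching 25 mm above the worktop and running along y; the red lever stands on the -x side, towards the robot. The lever hinge axis is parallel to y at x = -78 mm, z = 34 mm.
- lever (a joint): red cam lever of the holder, rad: 0 = open, standing 65 degrees above level and pointing to the holder's -x and up; grows as it is pressed down; 1.134 = right down, level, pointing to -x, tin clamped (past 0.95 counts as right down). It stays where it is left (creeping back less than 0.05 rad), needs about 6 to 10 N square to it at its pad, and pushes the moving jaw 8 mm towards +x, which shifts the loose tin up to 3 mm against the fixed jaw.
- lever_pad (a point): middle of the 34 x 34 mm, 10 mm thick thumb pad on the lever's end, 76 mm from the hinge axis; the side to be pressed is the upper one.
- tin_floor (a point): middle of the inner floor of the bare steel oblong tin that stands loose between the jaws; floor and walls are 2 mm thick, outside 60 (x) x 164 (y) x 50 mm (height), inside 56 x 160 x 48 deep; z up; mass about 0.2 kg. Seal strips near its rim grip the lid: drawing it takes roughly 6 to 13 N over the whole 34 mm, more than the tin weighs, so an unclamped tin lifts with the lid.
- lid_center (a point): centre (half-way up) of the green lid with a brass line, 68 (x) x 172 (y) x 38 mm (height), walls and top 3 mm thick, open below; at the start it is pushed home over the tin with its lower edge 15 mm above the tin's underside; to be gripped across its 68 mm width, above the jaws. z up when right way up.
- key_center (a point): brass radiator key lying on the tin's floor under the lid, hidden until the lid is off: a 10 x 10 mm square shank, 30 mm long, with two round wings 32 mm across in all and 7 mm thick at the end towards its -x; overall from -24 to +16 mm along its x, 10 mm high; this point is mid-shank, 5 mm above its underside, x along the shank, z up. It lies across the tin, its shank within 0.3 rad of the tin's x. 30 g.
- board: pale wooden chopping board fixed to the worktop, 240 (x) x 200 (y) x 12 mm; origin under its centre, on the worktop. A small spice jar stands on it near one of its long edges.
- riser: counter shelf (riser), fixed: dark board 170 (x) x 300 (y) x 16 mm with its underside 175 mm above the worktop, on four black legs, with spice jars on top to 275 mm; origin on the worktop below the middle of its front edge (the edge towards the robot); the shelf runs from x = 0 to +170 mm, x pointing away from the robot.
- dish_in (a point): middle of the inner floor of the blue ceramic dish, about 104 mm across the rim and 26 mm high, standing loose under the front edge of the shelf so that it must be reached with a tilted tool; heavy (0.35 kg).
- ramekin: white ceramic ramekin, 72 mm across, 42 mm high, under the shelf beside the dish; origin at its underside; leave alone.
- spice: small red-brown spice jar with a steel cap on the chopping board, 42 mm across, 58 mm high; origin at its underside; leave alone.
- salt: dark wooden salt shaker, 44 mm across, 80 mm high; origin at its underside; leave alone.
- cup: small white cup, 56 mm across, 55 mm high; origin at its underside; leave alone.
- cola: dark bottle with red label and cap, 68 mm across, 235 mm high; origin at its underside; leave alone.
- tumbler: clear glass tumbler, 68 mm across, 85 mm high; origin at its underside; leave alone.
- spray: amber spray bottle with orange trigger head, 72 mm across, 205 mm high; origin at its underside; leave alone.

How it is judged:
On the way, in this order (a step that is already met when the one before it is completed fails the run):
1. the lever is right down with the lid still on the tin (value of joint lever above 0.95 rad and z of lid_center in the frame of tin_floor below 0.04 m), for 0.2 s.
2. the lid is drawn clear above the clamped tin (value of joint lever above 0.95 rad and z of lid_center in the frame of tin_floor above 0.072 m and z of tin_floor in the frame of holder between 0.009 and 0.019 m and angle between tin_floor's own z axis and vertical below 0.08 rad), for 0.05 s.
3. the lid stands right way up on the board, let go (x of lid_center in the frame of board between -0.1 and 0.1 m and y of lid_center in the frame of board between -0.08 and 0.08 m and z of lid_center in the frame of board between 0.026 and 0.035 m and angle between lid_center's own z axis and vertical below 0.1 rad and contact force between the fingers and lid below 0.05 N and linear speed of lid below 0.03 m/s), for 0.2 s.
4. the key is lifted out of the tin in the fingers (z of key_center in the frame of tin_floor above 0.06 m and contact force between the fingers and key above 0.5 N), for 0.1 s.
At the end, for the whole second after the job is handed in: Lever still right down (past 0.95 rad), tin upright in the holder (raised under 5 mm); lid right way up and flat on the board (centre within 100 mm along, 80 mm across of its centre); key in the dish (within 42 mm of its middle, under 24 mm above its floor); both let go and still (value of joint lever above 0.95 rad and z of tin_floor in the frame of holder between 0.009 and 0.019 m and angle between tin_floor's own z axis and vertical below 0.08 rad and horizontal distance between tin_floor and holder below 0.025 m and x of lid_center in the frame of board between -0.1 and 0.1 m and y of lid_center in the frame of board between -0.08 and 0.08 m and z of lid_center in the frame of board between 0.026 and 0.035 m and angle between lid_center's own z axis and vertical below 0.1 rad and horizontal distance between key_center and dish_in below 0.042 m and z of key_center in the frame of dish_in between -0.002 and 0.024 m and linear speed of each of key, lid below 0.02 m/s and contact force between the fingers and lid below 0.05 N and contact force between the fingers and key below 0.05 N); the robot touches nothing.
It fails at once if the tin is lifted more than 5 mm in the holder, or tipped (z of tin_floor in the frame of holder above 0.019 m or angle between tin_floor's own z axis and vertical above 0.15 rad).
It fails at once if the lid is tipped over or dropped (more than about 15 mm) (angle between lid_center's own z axis and vertical above 0.6 rad or (contact force between the fingers and lid below 0.05 N and linear speed of lid above 0.55 m/s)).
It fails at once if the key is dropped (more than about 40 mm) (contact force between the fingers and key below 0.05 N and linear speed of key above 0.9 m/s).
It fails at once if the dish is pushed more than 30 mm or tipped (distance of dish_in from where it was at the start of the episode above 0.03 m or angle between dish_in's own z axis and vertical above 0.3 rad).
It fails at once if a bystander is pushed more than 25 mm or tipped (distance of any of spice, salt, cup, cola, tumbler, spray, ramekin from where it was at the start of the episode above 0.025 m or angle between any of spice, salt, cup, cola, tumbler, spray, ramekin's own z axis and vertical above 0.3 rad).
It also fails if it takes over 72 s, if anything falls off the work surface, if the arm or the gripper's body presses on something with over 40 N, if the wrist force passes 120 N, or if a joint passes its speed limit or range.

## Working session

There is one attempt and no reset: what is moved stays moved. The work goes in short steps, Python scripts to look and compute and a tool call to move; the robot and the scene stay as the last step left them, time stands still between calls to the robot, and variables do not carry over. Pictures are saved under pics/ and viewed, at most 10 in all, crops included, and the job is handed in when it is done.

Besides the shell and the picture viewer there is one more tool, called as name([rows], argument=value, ...), one row to a line, values as JSON. jog_arm: Moves the arm, as the interface text tells. Its arguments: {"type":"object","properties":{"targets":{"type":"array","items":{"type":"object","properties":{"dx":{"type":"number"},"dy":{"type":"number"},"dz":{"type":"number"},"rx":{"type":"number"},"ry":{"type":"number"},"rz":{"type":"number"},"gripper":{"type":"number"}}}},"force":{"type":"number"}},"required":["targets"]}

```bash
ls; mkdir -p pics
python3 - <<'E'
from station import arm
import cv2,numpy as np
for n in ["scene","top"]:
    f=arm.grab_frame(n); np.savez(f"{n}.npz",**f)
    cv2.imwrite(f"pics/{n}0.png",f["frame"][:,:,::-1])
    print(n,f["fx"],f["fy"],f["cx"],f["cy"]); print(np.round(f["view"],3))
print(arm.get_state())
E
```

```text
pics
scene 472.48144653915494 472.48144653915494 314.75735729013195 242.25762412454995
[[ 0.757  0.653  0.006 -0.471]
 [ 0.514 -0.589 -0.623 -0.229]
 [-0.403  0.475 -0.782  1.333]
 [ 0.     0.     0.     1.   ]]
top 463.75274539254025 463.75274539254025 316.85922829830065 245.03853124524522
[[ 0.022 -1.     0.019 -0.002]
 [-0.986 -0.025 -0.166  0.602]
 [ 0.167 -0.015 -0.986  1.07 ]
 [ 0.     0.     0.     1.   ]]
{'t': 0.1, 'q': array([ 1.49813300e+00,  3.59296841e-01,  1.11917671e-02, -3.06739533e-04,
       -1.22408847e+00, -2.88098178e-01]), 'qd': array([-0.00147518, -0.00234362,  0.00253634,  0.00099139, -0.00064987,
        0.0010303 ]), 'joint_efforts': array([-2.03679003e-03, -5.84160805e+01,  2.93752563e+01,  7.01555505e+00,
        1.01738196e-02, -5.52959568e-05]), 'eef_pos': array([0.23814932, 0.63118442, 0.24774656]), 'ee_rot': array([ 3.14017108e+00, -1.20535966e-04, -3.60865854e-01]), 'force': array([ 0.02179812, -0.69489244, -0.48749701]), 'moment': array([ 0.01849952,  0.01888256, -0.04155004]), 'gripper_force': 0.0, 'width': 0.087706857133174}
```

View pics/scene0.png

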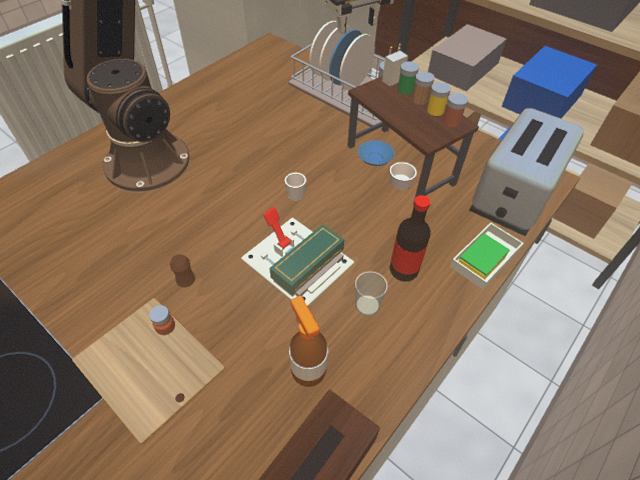

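View pics/top0.png

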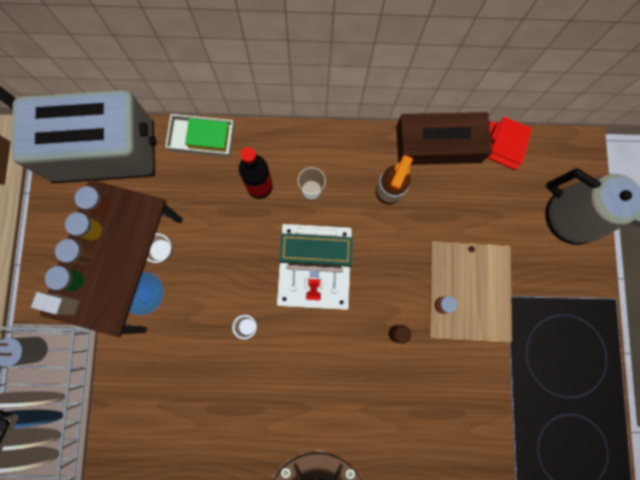

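The scene view shows the holder near (298,260) with the red lever towards the robot, the lid on it, the board at lower left with the spice jar at (161,318), and the dish at (375,152) by the front of the shelf. The top view shows the lid at (316,250), lever pad at (314,292), board at about (471,290), dish at (145,293) and ramekin at (158,248).

```bash
cat > h.py <<'E'
import numpy as np,cv2
def load(n): return dict(np.load(n+".npz"))
def cloud(f):
    v,u=np.mgrid[0:480,0:640]; z=f["z_map"]
    P=np.stack([(u-f["cx"])/f["fx"]*z,(v-f["cy"])/f["fy"]*z,z],-1)
    V=f["view"]; return (P-V[:3,3])@V[:3,:3]
def rays(f,uv,h):
    V=f["view"]; o=-V[:3,:3].T@V[:3,3]; uv=np.atleast_2d(uv).astype(float)
    d=np.c_[(uv[:,0]-f["cx"])/f["fx"],(uv[:,1]-f["cy"])/f["fy"],np.ones(len(uv))]@V[:3,:3]
    return o+d*((h-o[2])/d[:,2])[:,None]
def blobs(m,k=2):
    n,l,s,c=cv2.connectedComponentsWithStats(m.astype(np.uint8))
    return [l==i for i in 1+np.argsort(-s[1:,4])[:k]]
def rect(p):
    (c,s,a)=cv2.minAreaRect((p[:,:2]*1000).astype(np.float32)); return np.round(c,1),np.round(s,1),round(a,2)
E
python3 - <<'E'
from h import *
for n in ["top","scene"]:
    f=load(n); C=cloud(f); hsv=cv2.cvtColor(f["frame"],cv2.COLOR_RGB2HSV); H,S,Vv=[hsv[...,i].astype(int) for i in range(3)]
    X,Y,Z=C[...,0],C[...,1],C[...,2]; ok=f["z_map"]>0
    reg=lambda x0,x1,y0,y1,z0,z1: ok&(X>x0)&(X<x1)&(Y>y0)&(Y<y1)&(Z>z0)&(Z<z1)
    print(n)
    def rep(name,m,k=1):
        for b in blobs(m,k):
            p=C[b]; print(name,len(p),rect(p),'zmed',np.round(np.median(p[:,2])*1000,1),np.round(np.percentile(p[:,2],[2,98])*1000,1))
    rep("table",ok&(abs(Z)<.01)&(X>.2)&(X<.4)&(abs(Y)<.3))
    rep("lidtop",reg(.3,.8,-.2,.2,.055,.08)&(H>35)&(H<100))
    rep("lidtop any",reg(.3,.8,-.2,.2,.058,.075))
    rep("slab",reg(.3,.8,-.2,.2,.006,.018)&(S<60))
    rep("red",reg(.3,.8,-.2,.2,.02,.2)&((H<8)|(H>172))&(S>150))
    rep("board",reg(.3,.8,-.6,-.2,.006,.018))
    rep("spice",reg(.3,.8,-.6,-.2,.045,.07))
    rep("shelf",reg(.3,1,.2,.8,.16,.2)&(Vv<110))
    rep("dish",reg(.2,1,.1,.8,.002,.06)&(H>95)&(H<125)&(S>110))
    rep("obj",reg(.2,.9,-.35,.5,.04,.26),10)
E
```

```text
top
table 20684 (array([300.,   0.]), array([599.9, 200. ]), 90.0) zmed 0.2 [-4.1  4.7]
lidtop 1178 (array([590.5,  14.8]), array([148.8,  45.7]), 88.24) zmed 66.8 [62.7 70.9]
lidtop any 2072 (array([589.3,  15.9]), array([172.1,  69.1]), 88.03) zmed 66.5 [62.2 70.7]
slab 2116 (array([505.2,  19. ]), array([174.7, 103.6]), 88.23) zmed 12.5 [ 8.1 16.8]
red 362 (array([738.6, 153.5]), array([27.4, 65.3]), 25.78) zmed 86.4 [ 26.5 141.3]
board 10344 (array([ 461. , -436.1]), array([335. , 319.9]), 88.34) zmed 11.6 [ 6.3 16.7]
spice 326 (array([ 699.4, -572.6]), array([116.7,  53.7]), 0.46) zmed 60.8 [46.5 69.7]
shelf 9073 (array([543.8, 459.4]), array([171.9, 300.2]), 76.04) zmed 191.2 [185.4 195.4]
dish 908 (array([475.3, 418.6]), array([71.1, 97.5]), 75.38) zmed 12.1 [ 3.3 27.1]
obj 10541 (array([542.4, 454.6]), array([162.8, 300.7]), 76.4) zmed 191.7 [ 93.3 258.5]
obj 3333 (array([832.5, 458.6]), array([134.9,  82.7]), 0.12) zmed 164.0 [ 47.2 178.7]
obj 3191 (array([ 834.5, -223.1]), array([145.9, 279. ]), 34.2) zmed 77.2 [ 45.3 207. ]
obj 2156 (array([589. ,  15.9]), array([172.1,  6
[... 1477 characters left out ...]
91) zmed 74.9 [71.8 77.7]
obj 3582 (array([832.6, 455.8]), array([134.7,  88.3]), 0.09) zmed 140.0 [ 44.7 175.5]
obj 2352 (array([586.8,  13. ]), array([175.8,  72.1]), 88.06) zmed 64.7 [42.1 68.1]
obj 2160 (array([ 746.2, -173. ]), array([82.4, 69.4]), 8.13) zmed 128.3 [ 46.4 205.9]
obj 766 (array([750.4,  28.2]), array([66.1, 66.5]), 37.82) zmed 67.0 [41.4 85.6]
obj 423 (array([493.9,  15.8]), array([43.5, 58.7]), 88.39) zmed 83.6 [ 40.5 116.6]
obj 406 (array([ 465.2, -299.7]), array([38.3, 37.9]), 44.25) zmed 68.5 [40.9 72.3]
obj 351 (array([ 395.5, -191.3]), array([39.7, 38. ]), 39.36) zmed 70.3 [43.5 80. ]
obj 208 (array([401.5, 175.2]), array([54. , 56.7]), 39.96) zmed 50.0 [40.8 56.5]
```

Run:
```python
from h import *
for n in ["top","scene"]:
    f=load(n); C=cloud(f); hsv=cv2.cvtColor(f["frame"],cv2.COLOR_RGB2HSV); H,S,Vv=[hsv[...,i].astype(int) for i in range(3)]
    X,Y,Z=C[...,0],C[...,1],C[...,2]; ok=f["z_map"]>0
    reg=lambda x0,x1,y0,y1,z0,z1: ok&(X>x0)&(X<x1)&(Y>y0)&(Y<y1)&(Z>z0)&(Z<z1)
    print(n, f["frame"][300 if n=="top" else 380,485 if n=="top" else 140])
    m=reg(.33,.65,-.5,-.2,.0,.024)&(Vv>150)&(H<25)&(S>50)&(S<140)
    for b in blobs(cv2.morphologyEx(m.astype(np.uint8),cv2.MORPH_OPEN,np.ones((3,3))),1): print("board",rect(C[b]),b.sum(),np.median(C[b][:,2]))
    m=reg(.43,.54,-.05,.09,.08,.13)&((H<8)|(H>172))&(S>130)
    for b in blobs(m,1):
        p=C[b]; print("pad",rect(p),p.mean(0),np.percentile(p[:,2],[2,98]))
    # shelf edges: top-plane points
    m=reg(.3,.8,.25,.65,.18,.2)&(Vv<110)
    for b in blobs(m,1): print("shelf",rect(C[b]))
    # dish rim
    b=blobs(reg(.35,.65,.3,.55,.001,.04)&(H>95)&(H<125)&(S>90),1)[0]; p=C[b]
    r=p[p[:,2]>.021]; A=np.c_[2*r[:,:2],np.ones(len(r))]; s=np.linalg.lstsq(A,(r[:,:2]**2).sum(1),rcond=None)[0]
    print("dish n",len(p),len(r),s[:2],np.sqrt(s[2]+s[0]**2+s[1]**2),"ext",p.min(0),p.max(0))
    # contour circle of full mask using rays at rim height
    cs=max(cv2.findContours(b.astype(np.uint8),0,1)[0],key=len)[:,0]; q=rays(f,cs,.024)[:,:2]*1000
    print(" minEncl@rim",cv2.minEnclosingCircle(q.astype(np.float32)))
    b=blobs(reg(.3,.7,.2,.45,.03,.055)&(S<60)&(Vv>120),2)
    for k in b: print("white",rect(C[k]),C[k][:,2].max())
```

```text
top [163 135  99]
board (array([ 504.8, -372.1]), array([192.4, 240.3]), 87.13) 5756 0.012810078916081954
pad (array([480.9,  19.4]), array([25. , 27.3]), 1.64) [0.47841537 0.01943497 0.10606578] [0.08194181 0.11904865]
shelf (array([543.8, 459.4]), array([171.9, 300.2]), 76.04)
dish n 939 166 [0.47789054 0.4313207 ] 0.046684304959073684 ext [0.43016927 0.38138346 0.00115474] [0.52948625 0.45915356 0.03037181]
 minEncl@rim ((478.9704895019531, 432.5959167480469), 50.21821975708008)
white (array([583.2, 391.4]), array([48.5, 70.1]), 75.32) 0.04683849019886866
white (array([401.6, 202. ]), array([25.2,  3.7]), 0.47) 0.054812557359995344
scene [189 161 126]
board (array([ 496.4, -371. ]), array([202. , 249.4]), 88.05) 10690 0.011890932747807472
pad (array([477.7,  17.8]), array([27.1, 34.1]), 1.45) [0.47765708 0.01615742 0.10224256] [0.0824178  0.11715899]
shelf (array([542.4, 455.5]), array([172.7, 303.5]), 76.77)
dish n 660 126 [0.47625196 0.42918693] 0.04819032894942912 ext [0.4256184  0.38051797 0.00106523] [0.52670908 0.48217684 0.03063958]
 minEncl@rim ((475.9598083496094, 431.12310791015625), 50.89567947387695)
white (array([584.7, 399.4]), array([66.5, 72.4]), 35.2) 0.044675427962621174
white (array([400.3, 201.9]), array([ 3.5, 18. ]), 87.85) 0.0546184846414291
```

```bash
cat > nav.py <<'E'
import json,sys,numpy as np
from scipy.spatial.transform import Rotation as Ro
def load():
    s=json.load(open("cmd.json")); return np.array(s["p"]),Ro.from_quat(s["q"])
def save(p,R): json.dump({"p":list(map(float,p)),"q":list(map(float,R.as_quat()))},open("cmd.json","w"))
def down(yaw): return Ro.from_euler("xyz",[np.pi,0,yaw])
def plan(*wps):
    """wps: (p_mm,R); prints rows in the commanded tool frame, stores the last one"""
    p0,R0=load()
    for p,R in wps:
        d=np.round(R0.inv().apply(np.array(p)-p0),1); r=np.round((R0.inv()*R).as_rotvec(),3)
        n=max(np.linalg.norm(d)/41.7,np.linalg.norm(r)/.125); print("d",d,"r",r,"rows>=%.1f"%n)
    save(p0+R0.apply(d),R0*Ro.from_rotvec(r))
E
python3 - <<'E'
from nav import *; from h import load as L,cloud,rect,blobs
save([238,632,249],down(-.361))
plan(([300,310,310],down(-.033)),([504,17,300],down(-.033)))
f=L("scene");C=cloud(f);f2=L("top");C2=cloud(f2)
for f,C in((f,C),(f2,C2)):
    F=np.array([523,374]);u=np.array([.235,.972]);w=np.array([-.972,.235])
    D=C[...,:2]*1000-F;sx=D@u;sy=D@w;z=C[...,2]*1000
    m=(f["z_map"]>0)&(abs(sx-80)<110)&(abs(sy)<170)&(z>50)&(z<150)&(f["frame"].max(-1)<70)
    for b in blobs(m,4): print("leg",b.sum(),np.round([sx[b].min(),sx[b].max(),sy[b].min(),sy[b].max(),z[b].min(),z[b].max()]))
E
```

```text
d [171.7 279.3 -61. ] r [ 0.     0.    -0.328] rows>=8.0
d [466.1 481.4 -51. ] r [ 0.     0.    -0.328] rows>=16.1
leg 218 [ 138.  157. -148.  -93.   51.  150.]
leg 179 [  10.   28. -148. -133.   51.  150.]
leg 163 [ 11.  30. 131. 150.  52. 150.]
leg 117 [  14.   30. -148. -133.   50.  145.]
leg 117 [ 15.  32. 134. 146.  51. 147.]
```

jog_arm([
  {"dx": 60, "dy": 98, "dz": -50, "rz": -0.12, "gripper": 1},
  {"dx": 165, "dy": 268, "dz": -60, "rz": -0.328, "gripper": 1},
  {"dx": 165, "dy": 268, "dz": -60, "rz": -0.328, "gripper": 1},
  {"dx": 165, "dy": 268, "dz": -60, "rz": -0.328, "gripper": 1},
  {"dx": 165, "dy": 268, "dz": -60, "rz": -0.328, "gripper": 1},
  {"dx": 165, "dy": 268, "dz": -60, "rz": -0.328, "gripper": 1},
  {"dx": 165, "dy": 268, "dz": -60, "rz": -0.328, "gripper": 1},
  {"dx": 165, "dy": 268, "dz": -60, "rz": -0.328, "gripper": 1},
])

```text
invalid input at $.targets[0]: expected keys dx, dy, dz, rx, ry, rz, gripper
```

Run:
```python
from nav import *; from station import arm
s=arm.get_state(); print(s["eef_pos"],s["ee_rot"],s["q"],s["t"])
R0=down(-.361); save(np.array([238,632,249])+R0.apply([165,268,-60]),R0*Ro.from_rotvec([0,0,-.328])); print(load()[0])
plan(([440,100,300],down(-.033)),([504,17,300],down(-.033)))
```

```text
[0.23814932 0.63118442 0.24774656] [ 3.14017108e+00 -1.20535966e-04 -3.60865854e-01] [ 1.49813300e+00  3.59296841e-01  1.11917671e-02 -3.06739533e-04
 -1.22408847e+00 -2.88098178e-01] 0.1
[297.70450584 322.99454377 309.        ]
d [149.6 218.2   9. ] r [-0.  0.  0.] rows>=6.3
d [216.3 299.    9. ] r [-0.  0.  0.] rows>=8.9
```

All keys are required.

jog_arm([
  {"dx": 60, "dy": 98, "dz": -50, "rx": 0, "ry": 0, "rz": -0.12, "gripper": 1},
  {"dx": 165, "dy": 268, "dz": -60, "rx": 0, "ry": 0, "rz": -0.328, "gripper": 1},
  {"dx": 165, "dy": 268, "dz": -60, "rx": 0, "ry": 0, "rz": -0.328, "gripper": 1},
  {"dx": 165, "dy": 268, "dz": -60, "rx": 0, "ry": 0, "rz": -0.328, "gripper": 1},
  {"dx": 165, "dy": 268, "dz": -60, "rx": 0, "ry": 0, "rz": -0.328, "gripper": 1},
  {"dx": 165, "dy": 268, "dz": -60, "rx": 0, "ry": 0, "rz": -0.328, "gripper": 1},
  {"dx": 165, "dy": 268, "dz": -60, "rx": 0, "ry": 0, "rz": -0.328, "gripper": 1},
  {"dx": 165, "dy": 268, "dz": -60, "rx": 0, "ry": 0, "rz": -0.328, "gripper": 1},
])

```text
t: 0.77
eef_pos: [0.298, 0.3194, 0.309]
ee_rot: [-3.141, 0.0, -0.033]
force: [0.6, 0.3, -0.3]
width: 0.04
gripper_force: 0.0
```

jog_arm([
  {"dx": 190, "dy": 262, "dz": 9, "rx": 0, "ry": 0, "rz": 0, "gripper": 1},
  {"dx": 190, "dy": 262, "dz": 9, "rx": 0, "ry": 0, "rz": 0, "gripper": 1},
  {"dx": 190, "dy": 262, "dz": 9, "rx": 0, "ry": 0, "rz": 0, "gripper": 1},
  {"dx": 190, "dy": 262, "dz": 9, "rx": 0, "ry": 0, "rz": 0, "gripper": 1},
  {"dx": 190, "dy": 262, "dz": 9, "rx": 0, "ry": 0, "rz": 0, "gripper": 1},
  {"dx": 190, "dy": 262, "dz": 9, "rx": 0, "ry": 0, "rz": 0, "gripper": 1},
  {"dx": 190, "dy": 262, "dz": 9, "rx": 0, "ry": 0, "rz": 0, "gripper": 1},
  {"dx": 190, "dy": 262, "dz": 9, "rx": 0, "ry": 0, "rz": 0, "gripper": 1},
])

```text
t: 1.43
eef_pos: [0.4802, 0.0518, 0.2994]
ee_rot: [3.141, 0.0, -0.034]
force: [0.2, 1.7, 0.1]
width: 0.0002
gripper_force: 0.0
```

Run:
```python
from nav import *; from station import arm
s=arm.get_state(); print(s["eef_pos"],s["ee_rot"],s["q"],s["t"])
R0=down(-.033); p=np.array([297.7,323,309])+R0.apply([190,262,9]); save(p,R0); print(p)
plan(([504,17,300],R0),([504,17,127],R0))
# lever arc, from the (504,17,127) pose: tip lower corner at r along the lever
O=np.array([588.5,14.5]); ex=np.array([np.cos(.033),-np.sin(.033)])
for phi,r in ((65,76),(55,76),(45,76),(35,77),(25,78),(15,79),(7,80),(0,80)):
    a=np.radians(phi); x=-78-r*np.cos(a)+5*np.sin(a)+9.5; z=34+r*np.sin(a)+5*np.cos(a)
    w=np.r_[O+x*ex,z+22]; print(phi,np.round(R0.inv().apply(w-[504,17,127]),1))
```

```text
[0.48017585 0.05178647 0.299367  ] [ 3.14145430e+00  1.41504202e-04 -3.35305016e-02] [ 5.15861125e-01  4.91708883e-03 -3.13175021e-01  4.64285980e-05
 -1.25289714e+00  1.02139019e+00] 1.4333
[478.95212355  54.873784   300.        ]
d [26.3 37.   0. ] r [0. 0. 0.] rows>=1.1
d [ 26.3  37.  173. ] r [0. 0. 0.] rows>=4.3
65 [-11.6  -0.3   0. ]
55 [-23.5  -0.3   5.9]
45 [-34.2  -0.3  13.7]
35 [-44.2  -0.3  22.7]
25 [-52.5  -0.3  33.5]
15 [-59.   -0.3  45.7]
7 [-62.8  -0.3  56.3]
0 [-64.   -0.3  66. ]
```

jog_arm([
  {"dx": 26.3, "dy": 37, "dz": 0, "rx": 0, "ry": 0, "rz": 0, "gripper": 1},
  {"dx": 26.3, "dy": 37, "dz": 0, "rx": 0, "ry": 0, "rz": 0, "gripper": 1},
  {"dx": 26.3, "dy": 37, "dz": 40, "rx": 0, "ry": 0, "rz": 0, "gripper": 1},
  {"dx": 26.3, "dy": 37, "dz": 80, "rx": 0, "ry": 0, "rz": 0, "gripper": 1},
  {"dx": 26.3, "dy": 37, "dz": 120, "rx": 0, "ry": 0, "rz": 0, "gripper": 1},
  {"dx": 26.3, "dy": 37, "dz": 155, "rx": 0, "ry": 0, "rz": 0, "gripper": 1},
  {"dx": 26.3, "dy": 37, "dz": 173, "rx": 0, "ry": 0, "rz": 0, "gripper": 1},
  {"dx": 26.3, "dy": 37, "dz": 173, "rx": 0, "ry": 0, "rz": 0, "gripper": 1},
])

```text
t: 2.1
eef_pos: [0.5014, 0.0155, 0.1222]
ee_rot: [3.139, 0.008, -0.034]
force: [-0.1, -0.4, 0.1]
width: 0.0004
gripper_force: 0.0
```

Run:
```python
from station import arm; import cv2
s=arm.get_state(); print(s["eef_pos"],s["force"])
f=arm.grab_frame("scene"); c=f["frame"][180:330,200:400,::-1]; cv2.imwrite("pics/l1.png",cv2.resize(c,None,fx=3,fy=3))
```

```text
[0.50135875 0.01552468 0.12216879] [-0.12065489 -0.43753308  0.08006555]
```

View pics/l1.png

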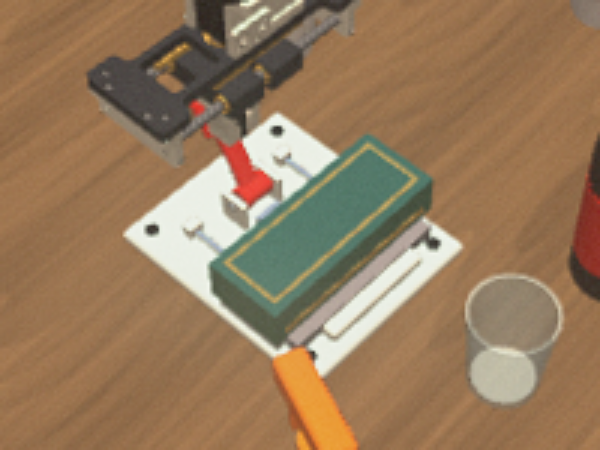

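The closed fingers stand just on the +x side of the red pad (crop pixel (215,125)), with no contact yet, so I start the press along the arc.

jog_arm([
  {"dx": -6, "dy": 0, "dz": 0, "rx": 0, "ry": 0, "rz": 0, "gripper": 1},
  {"dx": -12, "dy": 0, "dz": 0, "rx": 0, "ry": 0, "rz": 0, "gripper": 1},
  {"dx": -18, "dy": 0, "dz": 3, "rx": 0, "ry": 0, "rz": 0, "gripper": 1},
  {"dx": -24, "dy": 0, "dz": 6, "rx": 0, "ry": 0, "rz": 0, "gripper": 1},
  {"dx": -34, "dy": 0, "dz": 14, "rx": 0, "ry": 0, "rz": 0, "gripper": 1},
  {"dx": -44, "dy": 0, "dz": 23, "rx": 0, "ry": 0, "rz": 0, "gripper": 1},
  {"dx": -48, "dy": 0, "dz": 28, "rx": 0, "ry": 0, "rz": 0, "gripper": 1},
  {"dx": -52, "dy": 0, "dz": 34, "rx": 0, "ry": 0, "rz": 0, "gripper": 1},
])

```text
t: 2.82
eef_pos: [0.453, 0.0188, 0.0934]
ee_rot: [-3.14, -0.003, -0.032]
force: [1.2, 0.6, 2.7]
width: 0.0002
gripper_force: 2.1
```

jog_arm([
  {"dx": -4, "dy": 0, "dz": 6, "rx": 0, "ry": 0, "rz": 0, "gripper": 1},
  {"dx": -7, "dy": 0, "dz": 12, "rx": 0, "ry": 0, "rz": 0, "gripper": 1},
  {"dx": -10, "dy": 0, "dz": 18, "rx": 0, "ry": 0, "rz": 0, "gripper": 1},
  {"dx": -11, "dy": 0, "dz": 22, "rx": 0, "ry": 0, "rz": 0, "gripper": 1},
  {"dx": -12, "dy": 0, "dz": 26, "rx": 0, "ry": 0, "rz": 0, "gripper": 1},
  {"dx": -12, "dy": 0, "dz": 29, "rx": 0, "ry": 0, "rz": 0, "gripper": 1},
  {"dx": -12, "dy": 0, "dz": 31, "rx": 0, "ry": 0, "rz": 0, "gripper": 1},
  {"dx": -12, "dy": 0, "dz": 31, "rx": 0, "ry": 0, "rz": 0, "gripper": 1},
])

```text
t: 3.48
eef_pos: [0.4404, 0.0188, 0.0613]
ee_rot: [3.141, 0.001, -0.033]
force: [2.2, 1.2, 3.6]
width: 0.0004
gripper_force: 1.8
```

Run:
```python
from station import arm; import cv2
s=arm.get_state(); print(s["eef_pos"],s["force"])
f=arm.grab_frame("scene"); c=f["frame"][180:330,200:400,::-1]; cv2.imwrite("pics/l2.png",cv2.resize(c,None,fx=3,fy=3))
```

```text
[0.44043575 0.01880816 0.06129051] [2.20235195 1.15537476 3.62119212]
```

View pics/l2.png

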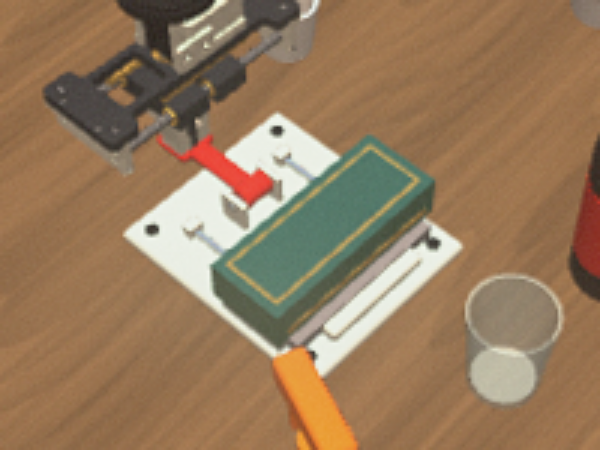

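The lever is now almost level, pad at crop (190,148). I press a little further, then lift away and measure.

jog_arm([
  {"dx": 0, "dy": 0, "dz": 2, "rx": 0, "ry": 0, "rz": 0, "gripper": 1},
  {"dx": 0, "dy": 0, "dz": 3, "rx": 0, "ry": 0, "rz": 0, "gripper": 1},
  {"dx": 0, "dy": 0, "dz": 3, "rx": 0, "ry": 0, "rz": 0, "gripper": 1},
  {"dx": 0, "dy": 0, "dz": 3, "rx": 0, "ry": 0, "rz": 0, "gripper": 1},
  {"dx": 0, "dy": 0, "dz": -20, "rx": 0, "ry": 0, "rz": 0, "gripper": 1},
  {"dx": 0, "dy": 0, "dz": -60, "rx": 0, "ry": 0, "rz": 0, "gripper": 1},
  {"dx": 0, "dy": 0, "dz": -100, "rx": 0, "ry": 0, "rz": 0, "gripper": 0.5},
  {"dx": 0, "dy": 0, "dz": -100, "rx": 0, "ry": 0, "rz": 0, "gripper": 0.15},
])

```text
t: 4.2
eef_pos: [0.4423, 0.0191, 0.1672]
ee_rot: [-3.14, -0.006, -0.032]
force: [1.4, -0.4, 0.4]
width: 0.0094
gripper_force: 0.0
```

Run:
```python
from station import arm; import numpy as np,cv2
from h import *; from nav import save,plan,down
s=arm.get_state(); print(s["eef_pos"],s["force"],s["width"])
R0=down(-.033); save([440,19,158],R0)
for n in ("scene","top"):
    f=arm.grab_frame(n); C=cloud(f); hsv=cv2.cvtColor(f["frame"],cv2.COLOR_RGB2HSV); H,S=hsv[...,0].astype(int),hsv[...,1]
    X,Y,Z=[C[...,i] for i in range(3)]
    m=(X>.38)&(X<.53)&(abs(Y-.02)<.04)&(Z>.02)&(Z<.13)&((H<8)|(H>172))&(S>130)
    for b in blobs(m,2):
        p=C[b]; print(n,b.sum(),rect(p)); 
        if b.sum()>60: l=p; print(" slope deg",np.degrees(np.arctan(-np.polyfit(l[:,0],l[:,2],1)[0])),"zfar",np.median(l[l[:,0]<l[:,0].min()+.03][:,2]))
    m=(X>.5)&(X<.68)&(abs(Y-.02)<.12)&(Z>.055)&(Z<.08)
    b=blobs(m,1)[0]; print(n,"lid",rect(C[b]),np.median(C[b][:,2]))
```

```text
[0.44226367 0.01908294 0.16715837] [ 1.42986034 -0.40132425  0.43012228] 0.009388362578947072
scene 360 (array([469.5,  17.9]), array([ 33.2, 102.9]), 89.46)
 slope deg -1.5852413439770676 zfar 0.03780478135699165
scene lid (array([589.2,  13.7]), array([175. ,  70.8]), 87.81) 0.06515274284738758
top lid (array([591.1,  15.7]), array([171.9,  69.1]), 88.04) 0.06648420282518384
```

Run:
```python
from nav import *
save([440,19,162],down(-.033)); R=down(-1.606)
plan(([515,17,180],down(-.833)),([515,17,180],down(-.833)))
plan(([590,14.7,180],R))
plan(([590,14.7,53],R))
```

```text
d [ 75.   -0.5 -18. ] r [-0.  -0.   0.8] rows>=6.4
d [ 75.   -0.5 -18. ] r [-0.  -0.   0.8] rows>=6.4
d [ 52.2 -54.   -0. ] r [-0.    -0.     0.773] rows>=6.2
d [  0.   0. 127.] r [-0. -0.  0.] rows>=3.0
```

jog_arm([
  {"dx": 10, "dy": 0, "dz": -18, "rx": 0, "ry": 0, "rz": 0.12, "gripper": 0.13},
  {"dx": 30, "dy": 0, "dz": -18, "rx": 0, "ry": 0, "rz": 0.24, "gripper": 0.13},
  {"dx": 45, "dy": 0, "dz": -18, "rx": 0, "ry": 0, "rz": 0.36, "gripper": 0.13},
  {"dx": 60, "dy": 0, "dz": -18, "rx": 0, "ry": 0, "rz": 0.48, "gripper": 0.13},
  {"dx": 70, "dy": 0, "dz": -18, "rx": 0, "ry": 0, "rz": 0.6, "gripper": 0.13},
  {"dx": 75, "dy": -0.5, "dz": -18, "rx": 0, "ry": 0, "rz": 0.72, "gripper": 0.13},
  {"dx": 75, "dy": -0.5, "dz": -18, "rx": 0, "ry": 0, "rz": 0.8, "gripper": 0.13},
  {"dx": 75, "dy": -0.5, "dz": -18, "rx": 0, "ry": 0, "rz": 0.8, "gripper": 0.13},
])

```text
t: 4.97
eef_pos: [0.5136, 0.016, 0.1768]
ee_rot: [3.136, 0.003, -0.838]
force: [0.6, -0.6, -0.9]
width: 0.0696
gripper_force: 0.0
```

jog_arm([
  {"dx": 7, "dy": -7, "dz": 0, "rx": 0, "ry": 0, "rz": 0.11, "gripper": 0.13},
  {"dx": 15, "dy": -15, "dz": 0, "rx": 0, "ry": 0, "rz": 0.23, "gripper": 0.13},
  {"dx": 25, "dy": -26, "dz": 0, "rx": 0, "ry": 0, "rz": 0.35, "gripper": 0.13},
  {"dx": 35, "dy": -36, "dz": 0, "rx": 0, "ry": 0, "rz": 0.47, "gripper": 0.13},
  {"dx": 44, "dy": -45, "dz": 0, "rx": 0, "ry": 0, "rz": 0.59, "gripper": 0.13},
  {"dx": 52.2, "dy": -54, "dz": 0, "rx": 0, "ry": 0, "rz": 0.7, "gripper": 0.13},
  {"dx": 52.2, "dy": -54, "dz": 0, "rx": 0, "ry": 0, "rz": 0.773, "gripper": 0.13},
  {"dx": 52.2, "dy": -54, "dz": 0, "rx": 0, "ry": 0, "rz": 0.773, "gripper": 0.13},
])

```text
t: 5.63
eef_pos: [0.5894, 0.0141, 0.1773]
ee_rot: [3.137, -0.001, -1.607]
force: [-0.4, -0.0, -0.7]
width: 0.0762
gripper_force: 0.0
```

jog_arm([
  {"dx": 0, "dy": 0, "dz": 0, "rx": 0, "ry": 0, "rz": 0, "gripper": 0.13},
  {"dx": 0, "dy": 0, "dz": 20, "rx": 0, "ry": 0, "rz": 0, "gripper": 0.13},
  {"dx": 0, "dy": 0, "dz": 40, "rx": 0, "ry": 0, "rz": 0, "gripper": 0.13},
  {"dx": 0, "dy": 0, "dz": 60, "rx": 0, "ry": 0, "rz": 0, "gripper": 0.13},
  {"dx": 0, "dy": 0, "dz": 75, "rx": 0, "ry": 0, "rz": 0, "gripper": 0.13},
  {"dx": 0, "dy": 0, "dz": 80, "rx": 0, "ry": 0, "rz": 0, "gripper": 0.13},
  {"dx": 0, "dy": 0, "dz": 80, "rx": 0, "ry": 0, "rz": 0, "gripper": 0.13},
  {"dx": 0, "dy": 0, "dz": 80, "rx": 0, "ry": 0, "rz": 0, "gripper": 0.13},
])

```text
t: 6.3
eef_pos: [0.5904, 0.0144, 0.0999]
ee_rot: [3.141, -0.0, -1.604]
force: [-0.5, -0.6, 0.5]
width: 0.0761
gripper_force: 0.0
```

Run:
```python
from station import arm; import cv2
s=arm.get_state(); print(s["eef_pos"],s["ee_rot"],s["force"],s["width"])
f=arm.grab_frame("wrist"); cv2.imwrite("pics/w1.png",f["frame"][:,:,::-1])
```

```text
[0.59044539 0.01443446 0.09989475] [ 3.14137259e+00 -3.04548560e-04 -1.60376320e+00] [-0.48107892 -0.62815441  0.5272315 ] 0.0760832872234114
```

View pics/w1.png

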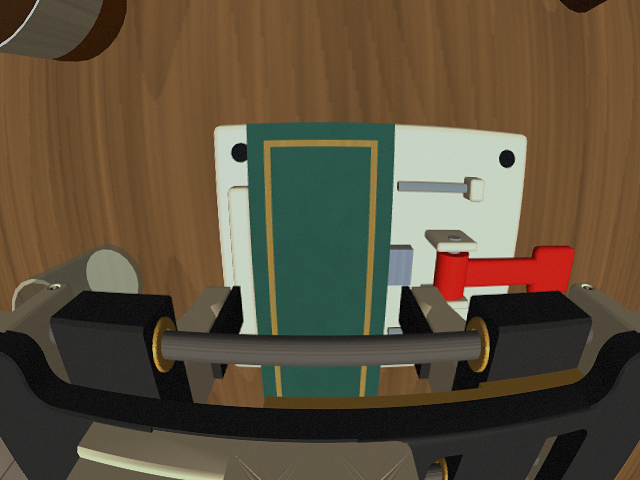

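The wrist view shows the lid (cols 247–395) centred between the fingers (inner edges about 240 and 405), with the lever lying flat at (510,270). Next I descend and grip.

jog_arm([
  {"dx": 0, "dy": 0, "dz": 15, "rx": 0, "ry": 0, "rz": 0, "gripper": 0.13},
  {"dx": 0, "dy": 0, "dz": 30, "rx": 0, "ry": 0, "rz": 0, "gripper": 0.13},
  {"dx": 0, "dy": 0, "dz": 42, "rx": 0, "ry": 0, "rz": 0, "gripper": 0.13},
  {"dx": 0, "dy": 0, "dz": 47, "rx": 0, "ry": 0, "rz": 0, "gripper": 0.13},
  {"dx": 0, "dy": 0, "dz": 47, "rx": 0, "ry": 0, "rz": 0, "gripper": 0.13},
  {"dx": 0, "dy": 0, "dz": 47, "rx": 0, "ry": 0, "rz": 0, "gripper": 0.3},
  {"dx": 0, "dy": 0, "dz": 47, "rx": 0, "ry": 0, "rz": 0, "gripper": 0.5},
  {"dx": 0, "dy": 0, "dz": 47, "rx": 0, "ry": 0, "rz": 0, "gripper": 0.5},
], force=40)

```text
t: 7.02
eef_pos: [0.5909, 0.0146, 0.0537]
ee_rot: [-3.14, 0.0, -1.606]
force: [-1.6, 1.0, 3.2]
width: 0.0677
gripper_force: 40.0
```

jog_arm([
  {"dx": 0, "dy": 0, "dz": -5, "rx": 0, "ry": 0, "rz": 0, "gripper": 0.5},
  {"dx": 0, "dy": 0, "dz": -10, "rx": 0, "ry": 0, "rz": 0, "gripper": 0.5},
  {"dx": 0, "dy": 0, "dz": -15, "rx": 0, "ry": 0, "rz": 0, "gripper": 0.5},
  {"dx": 0, "dy": 0, "dz": -20, "rx": 0, "ry": 0, "rz": 0, "gripper": 0.5},
  {"dx": 0, "dy": 0, "dz": -26, "rx": 0, "ry": 0, "rz": 0, "gripper": 0.5},
  {"dx": 0, "dy": 0, "dz": -32, "rx": 0, "ry": 0, "rz": 0, "gripper": 0.5},
  {"dx": 0, "dy": 0, "dz": -38, "rx": 0, "ry": 0, "rz": 0, "gripper": 0.5},
  {"dx": 0, "dy": 0, "dz": -44, "rx": 0, "ry": 0, "rz": 0, "gripper": 0.5},
])

```text
t: 7.68
eef_pos: [0.5908, 0.0144, 0.0981]
ee_rot: [-3.141, 0.0, -1.606]
force: [0.4, -0.3, 0.4]
width: 0.0676
gripper_force: 40.0
```

jog_arm([
  {"dx": 0, "dy": 0, "dz": -6, "rx": 0, "ry": 0, "rz": 0, "gripper": 0.5},
  {"dx": 0, "dy": 0, "dz": -16, "rx": 0, "ry": 0, "rz": 0, "gripper": 0.5},
  {"dx": 0, "dy": 0, "dz": -30, "rx": 0, "ry": 0, "rz": 0, "gripper": 0.5},
  {"dx": 0, "dy": 0, "dz": -45, "rx": 0, "ry": 0, "rz": 0, "gripper": 0.5},
  {"dx": 0, "dy": 0, "dz": -60, "rx": 0, "ry": 0, "rz": 0, "gripper": 0.5},
  {"dx": 0, "dy": 0, "dz": -70, "rx": 0, "ry": 0, "rz": 0, "gripper": 0.5},
  {"dx": 0, "dy": 0, "dz": -76, "rx": 0, "ry": 0, "rz": 0, "gripper": 0.5},
  {"dx": 0, "dy": 0, "dz": -76, "rx": 0, "ry": 0, "rz": 0, "gripper": 0.5},
])

```text
t: 8.35
eef_pos: [0.5912, 0.0146, 0.1744]
ee_rot: [-3.139, 0.001, -1.606]
force: [-0.3, 0.2, -0.2]
width: 0.0677
gripper_force: 40.0
```

Run:
```python
from station import arm; import numpy as np,cv2
from h import *; from nav import *
s=arm.get_state(); print(s["eef_pos"],s["force"],s["width"],s["q"])
for n in ("top","scene"):
    f=arm.grab_frame(n); np.savez(n+"2.npz",**f); C=cloud(f)
    cv2.imwrite(f"pics/{n}2.png",f["frame"][:,:,::-1])
c=f["frame"][180:330,200:400,::-1]; cv2.imwrite("pics/l3.png",cv2.resize(c,None,fx=3,fy=3))
save([590,14.7,173],down(-1.606))
# lid on the board, long axis along board x (yaw -2.5deg), tool y along board y
R=down(-np.pi-.04)
plan(([500,-190,173],down(-2.5)))
plan(([503,-385,173],R))
```

```text
[0.59121074 0.01459795 0.1743946 ] [-0.29896241  0.22150372 -0.19984084] 0.0677220963107338 [ 3.55145473e-01  2.79360713e-01 -2.81747135e-01  3.08447421e-04
 -1.00698917e+00 -3.90117580e-01]
d [207.7  82.7   0. ] r [ 0.    -0.     0.894] rows>=7.2
d [ 114.4 -158.    -0. ] r [-0.    -0.     0.682] rows>=5.5
```

View pics/l3.png

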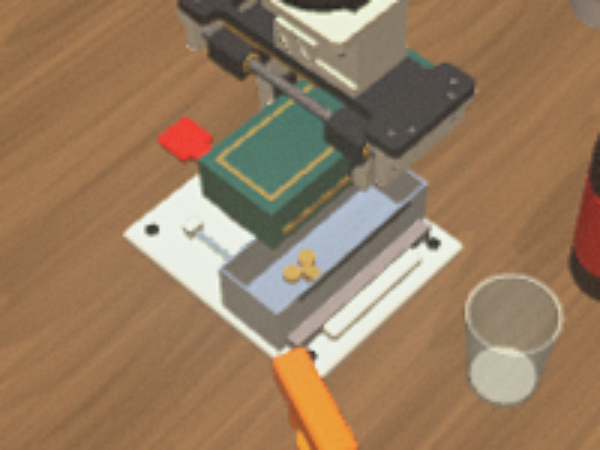

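The lid is off, the tin has stayed down in the holder, and the key is visible at crop (302,268) near the tin's -y end. The lid goes to the board next.

Run:
```python
from nav import *
save([590,14.7,173.7],down(-1.606)); R=down(-np.pi-.04)
plan(([515,-190,173.7],down(-2.5)))
plan(([512,-400,150],R))
plan(([512,-400,60],R))
```

```text
d [207.2  67.7   0. ] r [ 0.    -0.     0.894] rows>=7.2
d [ 128.1 -166.4   23.7] r [-0.    -0.     0.682] rows>=5.5
d [ 0. -0. 90.] r [-0. -0. -0.] rows>=2.2
```

jog_arm([
  {"dx": 12, "dy": 3, "dz": 0, "rx": 0, "ry": 0, "rz": 0.08, "gripper": 0.5},
  {"dx": 40, "dy": 12, "dz": 0, "rx": 0, "ry": 0, "rz": 0.19, "gripper": 0.5},
  {"dx": 75, "dy": 24, "dz": 0, "rx": 0, "ry": 0, "rz": 0.31, "gripper": 0.5},
  {"dx": 110, "dy": 35, "dz": 0, "rx": 0, "ry": 0, "rz": 0.43, "gripper": 0.5},
  {"dx": 145, "dy": 47, "dz": 0, "rx": 0, "ry": 0, "rz": 0.55, "gripper": 0.5},
  {"dx": 175, "dy": 57, "dz": 0, "rx": 0, "ry": 0, "rz": 0.67, "gripper": 0.5},
  {"dx": 195, "dy": 64, "dz": 0, "rx": 0, "ry": 0, "rz": 0.79, "gripper": 0.5},
  {"dx": 207.2, "dy": 67.7, "dz": 0, "rx": 0, "ry": 0, "rz": 0.894, "gripper": 0.5},
])

```text
t: 9.12
eef_pos: [0.5137, -0.1923, 0.1714]
ee_rot: [3.14, -0.002, -2.508]
force: [0.2, -0.9, -1.7]
width: 0.0679
gripper_force: 40.0
```

jog_arm([
  {"dx": 12, "dy": -15, "dz": 0, "rx": 0, "ry": 0, "rz": 0.1, "gripper": 0.5},
  {"dx": 32, "dy": -42, "dz": 0, "rx": 0, "ry": 0, "rz": 0.21, "gripper": 0.5},
  {"dx": 54, "dy": -70, "dz": 0, "rx": 0, "ry": 0, "rz": 0.32, "gripper": 0.5},
  {"dx": 76, "dy": -98, "dz": 0, "rx": 0, "ry": 0, "rz": 0.43, "gripper": 0.5},
  {"dx": 97, "dy": -126, "dz": 5, "rx": 0, "ry": 0, "rz": 0.54, "gripper": 0.5},
  {"dx": 115, "dy": -150, "dz": 14, "rx": 0, "ry": 0, "rz": 0.62, "gripper": 0.5},
  {"dx": 128.1, "dy": -166.4, "dz": 20, "rx": 0, "ry": 0, "rz": 0.682, "gripper": 0.5},
  {"dx": 128.1, "dy": -166.4, "dz": 23.7, "rx": 0, "ry": 0, "rz": 0.682, "gripper": 0.5},
])

```text
t: 9.78
eef_pos: [0.5111, -0.4035, 0.1459]
ee_rot: [3.141, -0.003, 3.094]
force: [0.8, -1.2, -1.1]
width: 0.0678
gripper_force: 40.0
```

jog_arm([
  {"dx": 0, "dy": 0, "dz": 5, "rx": 0, "ry": 0, "rz": 0, "gripper": 0.5},
  {"dx": 0, "dy": 0, "dz": 25, "rx": 0, "ry": 0, "rz": 0, "gripper": 0.5},
  {"dx": 0, "dy": 0, "dz": 50, "rx": 0, "ry": 0, "rz": 0, "gripper": 0.5},
  {"dx": 0, "dy": 0, "dz": 70, "rx": 0, "ry": 0, "rz": 0, "gripper": 0.5},
  {"dx": 0, "dy": 0, "dz": 83, "rx": 0, "ry": 0, "rz": 0, "gripper": 0.5},
  {"dx": 0, "dy": 0, "dz": 90, "rx": 0, "ry": 0, "rz": 0, "gripper": 0.5},
  {"dx": 0, "dy": 0, "dz": 90, "rx": 0, "ry": 0, "rz": 0, "gripper": 0.5},
  {"dx": 0, "dy": 0, "dz": 90, "rx": 0, "ry": 0, "rz": 0, "gripper": 0.5},
])

```text
t: 10.45
eef_pos: [0.5129, -0.3997, 0.059]
ee_rot: [-3.142, -0.0, 3.103]
force: [0.2, -0.1, -0.4]
width: 0.068
gripper_force: 40.0
```

Run:
```python
from station import arm; import cv2,numpy as np
from h import *
s=arm.get_state(); print(s["eef_pos"],s["ee_rot"],s["force"],s["width"])
f=arm.grab_frame("scene"); np.savez("scene3.npz",**f); cv2.imwrite("pics/b1.png",cv2.resize(f["frame"][250:450,60:320,::-1],None,fx=3,fy=3))
for n in("scene2","top2"):
    f=load(n); C=cloud(f); hsv=cv2.cvtColor(f["frame"],cv2.COLOR_RGB2HSV).astype(int); H,S,Vv=hsv[...,0],hsv[...,1],hsv[...,2]
    X,Y,Z=[C[...,i] for i in range(3)]
    m=(X>.55)&(X<.64)&(Y>-.08)&(Y<.1)&(H>10)&(H<28)&(S>100)&(Z<.06)
    for b in blobs(m,2): print(n,"key",b.sum(),rect(C[b]),np.median(C[b],0),"px",np.argwhere(b).mean(0)[::-1])
```

```text
[ 0.51285401 -0.39974891  0.05895999] [-3.14157000e+00 -4.24354607e-04  3.10261726e+00] [ 0.21115163 -0.10597425 -0.37391985] 0.06798109723298497
scene2 key 95 (array([584.5, -75.5]), array([ 8.9, 66. ]), 89.82) [ 5.82807366e-01 -7.59284096e-02 -5.28082150e-04] px [279.81052632 293.8       ]
scene2 key 68 (array([581.7,  -6.8]), array([25.2, 26.3]), 59.18) [ 0.58334738 -0.00528206  0.02223247] px [300.51470588 268.91176471]
top2 key 20 (array([562.8, -77.3]), array([23.6,  4.9]), 0.83) [ 0.56121327 -0.07741013  0.00148612] px [351.75 264.85]
```

View pics/b1.png

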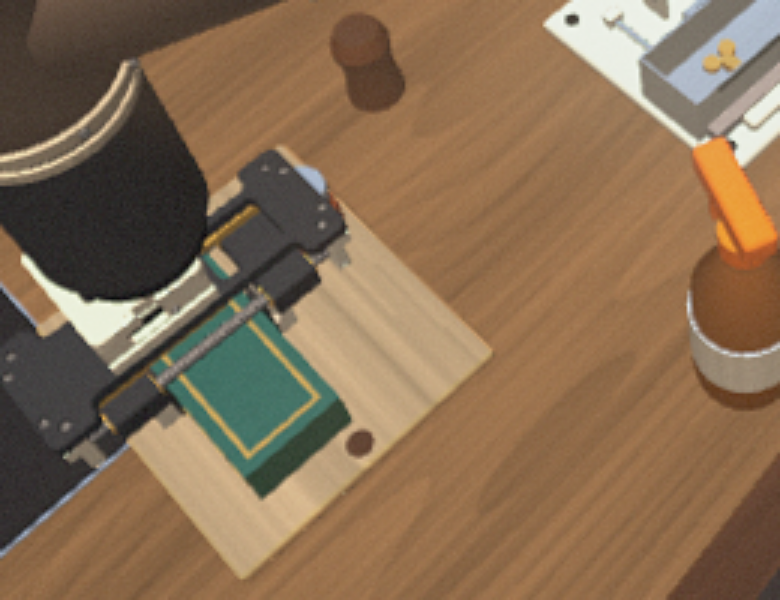

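The lid is over the board clear of its edges, and the jar is near the plate's end at (325,185). I shift 15 mm away from the jar and lower.

jog_arm([
  {"dx": 0, "dy": -8, "dz": 0, "rx": 0, "ry": 0, "rz": 0, "gripper": 0.5},
  {"dx": 0, "dy": -15, "dz": 0, "rx": 0, "ry": 0, "rz": 0, "gripper": 0.5},
  {"dx": 0, "dy": -15, "dz": 5, "rx": 0, "ry": 0, "rz": 0, "gripper": 0.5},
  {"dx": 0, "dy": -15, "dz": 10, "rx": 0, "ry": 0, "rz": 0, "gripper": 0.5},
  {"dx": 0, "dy": -15, "dz": 14, "rx": 0, "ry": 0, "rz": 0, "gripper": 0.5},
  {"dx": 0, "dy": -15, "dz": 17, "rx": 0, "ry": 0, "rz": 0, "gripper": 0.5},
  {"dx": 0, "dy": -15, "dz": 19, "rx": 0, "ry": 0, "rz": 0, "gripper": 0.5},
  {"dx": 0, "dy": -15, "dz": 19, "rx": 0, "ry": 0, "rz": 0, "gripper": 0.5},
])

```text
t: 11.17
eef_pos: [0.5116, -0.4149, 0.0391]
ee_rot: [3.141, -0.001, 3.101]
force: [0.7, 0.3, -0.3]
width: 0.0679
gripper_force: 40.0
```

jog_arm([
  {"dx": 0, "dy": 0, "dz": 0.5, "rx": 0, "ry": 0, "rz": 0, "gripper": 0.5},
  {"dx": 0, "dy": 0, "dz": 1, "rx": 0, "ry": 0, "rz": 0, "gripper": 0.5},
  {"dx": 0, "dy": 0, "dz": 1.5, "rx": 0, "ry": 0, "rz": 0, "gripper": 0.5},
  {"dx": 0, "dy": 0, "dz": 2, "rx": 0, "ry": 0, "rz": 0, "gripper": 0.5},
  {"dx": 0, "dy": 0, "dz": 2, "rx": 0, "ry": 0, "rz": 0, "gripper": 0.5},
  {"dx": 0, "dy": 0, "dz": 2, "rx": 0, "ry": 0, "rz": 0, "gripper": 0.5},
  {"dx": 0, "dy": 0, "dz": 2, "rx": 0, "ry": 0, "rz": 0, "gripper": 0.5},
  {"dx": 0, "dy": 0, "dz": 2, "rx": 0, "ry": 0, "rz": 0, "gripper": 0.5},
])

```text
t: 11.83
eef_pos: [0.5122, -0.4153, 0.0381]
ee_rot: [-3.141, 0.0, 3.101]
force: [-0.2, 1.0, 1.7]
width: 0.0679
gripper_force: 40.0
```

jog_arm([
  {"dx": 0, "dy": 0, "dz": 0.5, "rx": 0, "ry": 0, "rz": 0, "gripper": 0.5},
  {"dx": 0, "dy": 0, "dz": 1, "rx": 0, "ry": 0, "rz": 0, "gripper": 0.5},
  {"dx": 0, "dy": 0, "dz": 1, "rx": 0, "ry": 0, "rz": 0, "gripper": 0.5},
  {"dx": 0, "dy": 0, "dz": 1, "rx": 0, "ry": 0, "rz": 0, "gripper": 0.5},
  {"dx": 0, "dy": 0, "dz": 1, "rx": 0, "ry": 0, "rz": 0, "gripper": 0.5},
  {"dx": 0, "dy": 0, "dz": 1, "rx": 0, "ry": 0, "rz": 0, "gripper": 0.5},
  {"dx": 0, "dy": 0, "dz": 1, "rx": 0, "ry": 0, "rz": 0, "gripper": 0.5},
  {"dx": 0, "dy": 0, "dz": 1, "rx": 0, "ry": 0, "rz": 0, "gripper": 0.5},
])

```text
t: 12.5
eef_pos: [0.5122, -0.4153, 0.0381]
ee_rot: [-3.141, 0.001, 3.102]
force: [-1.7, 2.6, 10.1]
width: 0.0678
gripper_force: 40.0
```

jog_arm([
  {"dx": 0, "dy": 0, "dz": -0.8, "rx": 0, "ry": 0, "rz": 0, "gripper": 0.22},
  {"dx": 0, "dy": 0, "dz": -0.8, "rx": 0, "ry": 0, "rz": 0, "gripper": 0.15},
  {"dx": 0, "dy": 0, "dz": -0.8, "rx": 0, "ry": 0, "rz": 0, "gripper": 0.12},
  {"dx": 0, "dy": 0, "dz": -0.8, "rx": 0, "ry": 0, "rz": 0, "gripper": 0.12},
  {"dx": 0, "dy": 0, "dz": -0.8, "rx": 0, "ry": 0, "rz": 0, "gripper": 0.12},
  {"dx": 0, "dy": 0, "dz": -0.8, "rx": 0, "ry": 0, "rz": 0, "gripper": 0.12},
  {"dx": 0, "dy": 0, "dz": -10, "rx": 0, "ry": 0, "rz": 0, "gripper": 0.12},
  {"dx": 0, "dy": 0, "dz": -20, "rx": 0, "ry": 0, "rz": 0, "gripper": 0.12},
])

```text
t: 13.17
eef_pos: [0.5115, -0.415, 0.0568]
ee_rot: [3.141, -0.002, 3.101]
force: [-0.0, 0.4, -0.4]
width: 0.0772
gripper_force: 0.0
```

jog_arm([
  {"dx": 0, "dy": 0, "dz": -20, "rx": 0, "ry": 0, "rz": 0, "gripper": 0.12},
  {"dx": 0, "dy": 0, "dz": -40, "rx": 0, "ry": 0, "rz": 0, "gripper": 0.2},
  {"dx": 0, "dy": 0, "dz": -70, "rx": 0, "ry": 0, "rz": 0, "gripper": 0.4},
  {"dx": 0, "dy": 0, "dz": -100, "rx": 0, "ry": 0, "rz": 0, "gripper": 0.6},
  {"dx": 0, "dy": 0, "dz": -120, "rx": 0, "ry": 0, "rz": 0, "gripper": 0.6},
  {"dx": 0, "dy": 0, "dz": -130, "rx": 0, "ry": 0, "rz": 0, "gripper": 0.6},
  {"dx": 0, "dy": 0, "dz": -130, "rx": 0, "ry": 0, "rz": 0, "gripper": 0.6},
  {"dx": 0, "dy": 0, "dz": -130, "rx": 0, "ry": 0, "rz": 0, "gripper": 0.6},
])

```text
t: 13.83
eef_pos: [0.512, -0.4151, 0.1875]
ee_rot: [-3.141, 0.001, 3.101]
force: [-0.5, 0.7, -0.7]
width: 0.0378
gripper_force: 0.0
```

Run:
```python
from station import arm; import cv2,numpy as np
from h import *
s=arm.get_state(); print(s["t"],s["eef_pos"],s["ee_rot"],s["force"],s["width"])
O=np.array([588.5,14.5])
for n in("top","scene"):
    f=arm.grab_frame(n); np.savez(n+"4.npz",**f); C=cloud(f); hsv=cv2.cvtColor(f["frame"],cv2.COLOR_RGB2HSV).astype(int); H,S,Vv=hsv[...,0],hsv[...,1],hsv[...,2]
    X,Y,Z=[C[...,i] for i in range(3)]
    m=(X>.54)&(X<.64)&(Y>-.068)&(Y<.1)&(H>10)&(H<28)&(S>90)&(Z<.06)&(Z>.008)
    for b in blobs(m,2):
        if b.sum()<8: continue
        uv=np.argwhere(b)[:,::-1]; q=rays(f,uv,.023); print(n,"key",b.sum(),"depth",rect(C[b]),np.median(C[b][:,2]),"ray",rect(q),"px",uv.mean(0))
    m=(X>.5)&(X<.68)&(Y>-.1)&(Y<.12)&(Z>.05)&(Z<.075)
    b=blobs(m,1)[0]; print(n,"tin rim",rect(C[b]),np.median(C[b][:,2]))
    m=(X>.38)&(X<.65)&(Y>-.5)&(Y<-.3)&(Z>.04)&(Z<.06)&(H>60)&(H<100)
    b=blobs(m,1)[0]; print(n,"lid",rect(C[b]),np.median(C[b][:,2]))
top=np.load("top4.npz")["frame"][225:315,265:365,::-1]; sc=np.load("scene4.npz")["frame"][215:305,240:340,::-1]
cv2.imwrite("pics/k1.png",np.hstack([cv2.resize(a,(400,360),interpolation=cv2.INTER_CUBIC) for a in (top,sc)]))
```

```text
13.8333 [ 0.51202341 -0.41511023  0.18751701] [-3.14146657e+00  1.32444865e-03  3.10122063e+00] [-0.53177966  0.68763211 -0.73419767] 0.03776426071750459
top key 67 depth (array([595.9,  -1.8]), array([35.9, 24.9]), 7.53) 0.024105847718276917 ray (array([595.8,  -1.6]), array([36.3, 25.1]), 8.59) px [322.91044776 251.31343284]
top tin rim (array([591.3,  15.8]), array([164. ,  63.7]), 88.03) 0.06092633126501491Traceback (most recent call last):
  File "<stdin>", line 15, in <module>
IndexError: list index out of range
```

Run:
```python
from station import arm; import cv2,numpy as np
from h import *
f=arm.grab_frame("scene"); np.savez("scene4.npz",**f)
for n in("top","scene"):
    f=load(n+"4"); C=cloud(f); hsv=cv2.cvtColor(f["frame"],cv2.COLOR_RGB2HSV).astype(int); H,S,Vv=hsv[...,0],hsv[...,1],hsv[...,2]
    X,Y,Z=[C[...,i] for i in range(3)]
    m=(X>.54)&(X<.64)&(Y>-.068)&(Y<.1)&(H>10)&(H<28)&(S>90)&(Z<.06)&(Z>.008)
    for b in blobs(m,1):
        p=C[b][:,:2]-C[b][:,:2].mean(0); w,v=np.linalg.eigh(p.T@p); a=v[:,1]*np.sign(v[0,1]); t=p@a
        print(n,"key",b.sum(),rect(C[b]),"axis deg",np.degrees(np.arctan2(a[1],a[0])))
        for lo in np.arange(t.min(),t.max(),.006):
            k=(t>=lo)&(t<lo+.006); q=C[b][k]
            if k.sum()>2: print("   x %.1f y %.1f width %.1f"%(q[:,0].mean()*1e3,q[:,1].mean()*1e3,np.ptp(p[k]@[-a[1],a[0]])*1e3))
    m=(X>.38)&(X<.65)&(Y>-.5)&(Y<-.3)&(Z>.04)&(Z<.06)
    for b in blobs(m,1): print(n,"lid",rect(C[b]),np.median(C[b][:,2]))
top=load("top4")["frame"][225:315,265:365,::-1]; sc=load("scene4")["frame"][215:305,240:340,::-1]
cv2.imwrite("pics/k1.png",np.hstack([cv2.resize(a,(400,360),interpolation=cv2.INTER_CUBIC) for a in (top,sc)]))
```

```text
top key 67 (array([595.9,  -1.8]), array([35.9, 24.9]), 7.53) axis deg -1.4514238992699657
   x 580.4 y -2.5 width 24.7
   x 585.6 y -4.0 width 24.6
   x 591.8 y -3.8 width 9.9
   x 597.5 y -3.3 width 5.1
   x 603.6 y -2.9 width 5.1
   x 609.7 y -3.1 width 5.2
scene key 69 (array([581.6,  -6. ]), array([25.2, 26.6]), 55.87) axis deg -83.58225452954497
   x 580.1 y 6.7 width 8.7
   x 580.4 y 1.5 width 12.4
   x 588.9 y -3.6 width 17.0
   x 584.9 y -10.7 width 22.5
   x 582.2 y -17.0 width 11.1
scene lid (array([ 512.6, -417.6]), array([ 68. , 174.3]), 87.81) 0.05029178312059822
```

View pics/k1.png

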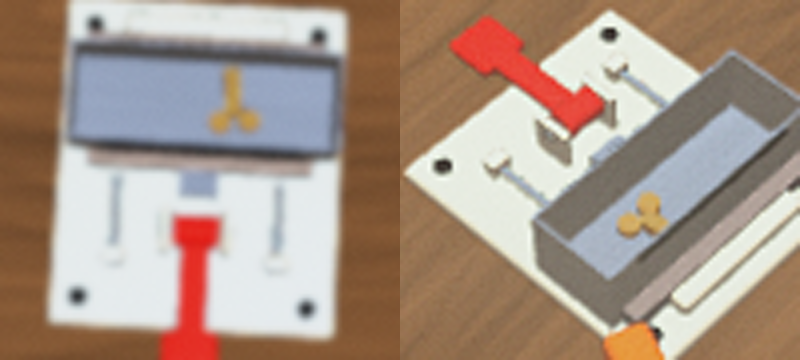

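The lid lies flat on the board (centre (512.6,-417), top at 50 mm). In the tin the key's shank points to +x with its wings at the robot side. The grip goes at about (600,-4), shank turned about +0.05 rad.

Run:
```python
from nav import *
R0=down(-np.pi-.04); save(np.array([512,-400,188])+R0.apply([0,-15,0]),R0); R=down(-np.pi+.05)
plan(([560,-205,188],R)); plan(([600,-4,150],R)); plan(([600,-4,38.5],R))
```

```text
d [-40.2 211.8   0. ] r [ 0.    0.   -0.09] rows>=5.2
d [-50.  198.7  38. ] r [-0.  0.  0.] rows>=5.0
d [  0.    0.  111.5] r [-0.  0.  0.] rows>=2.7
```

jog_arm([
  {"dx": -6, "dy": 30, "dz": 0, "rx": 0, "ry": 0, "rz": -0.03, "gripper": 0.6},
  {"dx": -13, "dy": 68, "dz": 0, "rx": 0, "ry": 0, "rz": -0.06, "gripper": 0.6},
  {"dx": -20, "dy": 107, "dz": 0, "rx": 0, "ry": 0, "rz": -0.09, "gripper": 0.6},
  {"dx": -28, "dy": 146, "dz": 0, "rx": 0, "ry": 0, "rz": -0.09, "gripper": 0.6},
  {"dx": -35, "dy": 183, "dz": 0, "rx": 0, "ry": 0, "rz": -0.09, "gripper": 0.6},
  {"dx": -40.2, "dy": 211.8, "dz": 0, "rx": 0, "ry": 0, "rz": -0.09, "gripper": 0.6},
  {"dx": -40.2, "dy": 211.8, "dz": 0, "rx": 0, "ry": 0, "rz": -0.09, "gripper": 0.6},
  {"dx": -40.2, "dy": 211.8, "dz": 0, "rx": 0, "ry": 0, "rz": -0.09, "gripper": 0.6},
])

```text
t: 14.6
eef_pos: [0.5605, -0.2035, 0.1856]
ee_rot: [3.141, -0.002, -3.089]
force: [-0.0, -0.6, 0.3]
width: 0.035
gripper_force: 0.0
```

jog_arm([
  {"dx": -8, "dy": 30, "dz": 0, "rx": 0, "ry": 0, "rz": 0, "gripper": 0.6},
  {"dx": -17, "dy": 68, "dz": 0, "rx": 0, "ry": 0, "rz": 0, "gripper": 0.6},
  {"dx": -27, "dy": 107, "dz": 5, "rx": 0, "ry": 0, "rz": 0, "gripper": 0.6},
  {"dx": -37, "dy": 146, "dz": 15, "rx": 0, "ry": 0, "rz": 0, "gripper": 0.6},
  {"dx": -45, "dy": 180, "dz": 28, "rx": 0, "ry": 0, "rz": 0, "gripper": 0.6},
  {"dx": -50, "dy": 198.7, "dz": 38, "rx": 0, "ry": 0, "rz": 0, "gripper": 0.6},
  {"dx": -50, "dy": 198.7, "dz": 38, "rx": 0, "ry": 0, "rz": 0, "gripper": 0.6},
  {"dx": -50, "dy": 198.7, "dz": 38, "rx": 0, "ry": 0, "rz": 0, "gripper": 0.6},
])

```text
t: 15.27
eef_pos: [0.6001, -0.0043, 0.1471]
ee_rot: [-3.141, -0.003, -3.091]
force: [0.3, -0.6, 1.3]
width: 0.035
gripper_force: 0.0
```

jog_arm([
  {"dx": 0, "dy": 0, "dz": 20, "rx": 0, "ry": 0, "rz": 0, "gripper": 0.6},
  {"dx": 0, "dy": 0, "dz": 45, "rx": 0, "ry": 0, "rz": 0, "gripper": 0.6},
  {"dx": 0, "dy": 0, "dz": 65, "rx": 0, "ry": 0, "rz": 0, "gripper": 0.6},
  {"dx": 0, "dy": 0, "dz": 75, "rx": 0, "ry": 0, "rz": 0, "gripper": 0.6},
  {"dx": 0, "dy": 0, "dz": 80, "rx": 0, "ry": 0, "rz": 0, "gripper": 0.6},
  {"dx": 0, "dy": 0, "dz": 80, "rx": 0, "ry": 0, "rz": 0, "gripper": 0.6},
  {"dx": 0, "dy": 0, "dz": 80, "rx": 0, "ry": 0, "rz": 0, "gripper": 0.6},
  {"dx": 0, "dy": 0, "dz": 80, "rx": 0, "ry": 0, "rz": 0, "gripper": 0.6},
])

```text
t: 15.93
eef_pos: [0.6016, -0.0044, 0.0701]
ee_rot: [3.141, 0.002, -3.092]
force: [-0.2, 0.5, 1.2]
width: 0.035
gripper_force: 0.0
```

Run:
```python
from station import arm; import cv2
s=arm.get_state(); print(s["eef_pos"],s["ee_rot"],s["force"],s["width"])
f=arm.grab_frame("wrist"); cv2.imwrite("pics/w2.png",f["frame"][:,:,::-1])
```

```text
[ 0.60162229 -0.00441303  0.07014309] [ 3.14135355e+00  1.95952578e-03 -3.09189065e+00] [-0.21682414  0.54984355  1.16784203] 0.03497509975185878
```

View pics/w2.png

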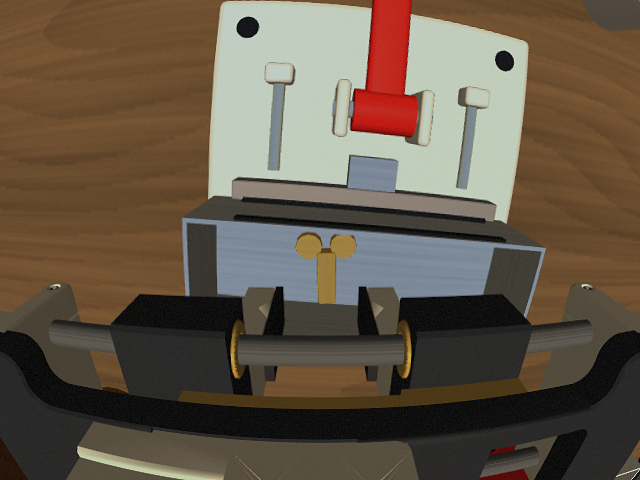

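The wrist view shows the shank at col 327, rows 250–303, straight and centred between the finger pads (about 283 and 362). I descend and close on it.

jog_arm([
  {"dx": 0, "dy": 0, "dz": 10, "rx": 0, "ry": 0, "rz": 0, "gripper": 0.6},
  {"dx": 0, "dy": 0, "dz": 20, "rx": 0, "ry": 0, "rz": 0, "gripper": 0.6},
  {"dx": 0, "dy": 0, "dz": 28, "rx": 0, "ry": 0, "rz": 0, "gripper": 0.6},
  {"dx": 0, "dy": 0, "dz": 31.5, "rx": 0, "ry": 0, "rz": 0, "gripper": 0.6},
  {"dx": 0, "dy": 0, "dz": 31.5, "rx": 0, "ry": 0, "rz": 0, "gripper": 0.6},
  {"dx": 0, "dy": 0, "dz": 31.5, "rx": 0, "ry": 0, "rz": 0, "gripper": 0.8},
  {"dx": 0, "dy": 0, "dz": 31.5, "rx": 0, "ry": 0, "rz": 0, "gripper": 1},
  {"dx": 0, "dy": 0, "dz": 31.5, "rx": 0, "ry": 0, "rz": 0, "gripper": 1},
], force=20)

```text
t: 16.65
eef_pos: [0.6006, -0.0043, 0.037]
ee_rot: [-3.141, -0.0, -3.092]
force: [0.3, 0.1, -0.2]
width: 0.0201
gripper_force: 0.0
```

jog_arm([
  {"dx": 0, "dy": 0, "dz": 0, "rx": 0, "ry": 0, "rz": 0, "gripper": 1},
  {"dx": 0, "dy": 0, "dz": 0, "rx": 0, "ry": 0, "rz": 0, "gripper": 1},
  {"dx": 0, "dy": 0, "dz": 0, "rx": 0, "ry": 0, "rz": 0, "gripper": 1},
  {"dx": 0, "dy": 0, "dz": 0, "rx": 0, "ry": 0, "rz": 0, "gripper": 1},
  {"dx": 0, "dy": 0, "dz": 0, "rx": 0, "ry": 0, "rz": 0, "gripper": 1},
  {"dx": 0, "dy": 0, "dz": -4, "rx": 0, "ry": 0, "rz": 0, "gripper": 1},
  {"dx": 0, "dy": 0, "dz": -12, "rx": 0, "ry": 0, "rz": 0, "gripper": 1},
  {"dx": 0, "dy": 0, "dz": -22, "rx": 0, "ry": 0, "rz": 0, "gripper": 1},
])

```text
t: 17.32
eef_pos: [0.6004, -0.0044, 0.0597]
ee_rot: [-3.141, -0.001, -3.092]
force: [-0.1, -0.8, -0.2]
width: 0.0097
gripper_force: 20.0
```

jog_arm([
  {"dx": 0, "dy": 0, "dz": -15, "rx": 0, "ry": 0, "rz": 0, "gripper": 1},
  {"dx": 0, "dy": 0, "dz": -35, "rx": 0, "ry": 0, "rz": 0, "gripper": 1},
  {"dx": 0, "dy": 0, "dz": -60, "rx": 0, "ry": 0, "rz": 0, "gripper": 1},
  {"dx": 0, "dy": 0, "dz": -90, "rx": 0, "ry": 0, "rz": 0, "gripper": 1},
  {"dx": 0, "dy": 0, "dz": -115, "rx": 0, "ry": 0, "rz": 0, "gripper": 1},
  {"dx": 0, "dy": 0, "dz": -130, "rx": 0, "ry": 0, "rz": 0, "gripper": 1},
  {"dx": 0, "dy": 0, "dz": -140, "rx": 0, "ry": 0, "rz": 0, "gripper": 1},
  {"dx": 0, "dy": 0, "dz": -140, "rx": 0, "ry": 0, "rz": 0, "gripper": 1},
])

```text
t: 17.98
eef_pos: [0.6019, -0.0041, 0.2027]
ee_rot: [3.141, 0.005, -3.092]
force: [0.4, -0.1, 0.3]
width: 0.0095
gripper_force: 20.0
```

Run:
```python
from station import arm
from nav import *
s=arm.get_state(); print(s["t"],s["eef_pos"],s["ee_rot"],s["width"],s["gripper_force"],np.round(s["q"],2))
save([600,-4,200.5],down(-np.pi+.05))
F=np.array([523,374]);u=np.array([.235,.972]);w=np.array([-.972,.235])
K=np.r_[F+35*u+55*w,30]; az=np.radians(91.4); tau=np.radians(50); a=np.r_[np.cos(az),np.sin(az),0]
Rd=down(az-np.pi); Rt=Rd*Ro.from_rotvec([0,-tau,0]); print("tool z",Rt.apply([0,0,1]),a)
T=K-19*Rt.apply([0,0,1]); print("K",K,"TCP",T)
S=T-150*a+[0,0,90]; print("stage",S)
plan(([560,100,200],down(-np.pi+.85)))
plan((S+[20,-40,40],Rd))
plan((S,Rd*Ro.from_rotvec([0,-tau,0])))
plan((T-120*a+[0,0,25],Rt))
plan((T-60*a+[0,0,25],Rt),(T+[0,0,25],Rt),(T,Rt))
```

```text
17.9833 [ 0.60186762 -0.00409085  0.20271358] [ 3.14078828  0.00493758 -3.09150038] 0.00951623406961012 19.996561110019684 [ 0.32  0.27 -0.22  0.   -1.07 -1.84]
tool z [-0.01871613  0.76581577 -0.64278761] [-0.02443218  0.99970149  0.        ]
K [477.765 420.945  30.   ] TCP [478.12060655 406.39450035  42.21296458]
stage [481.78543327 256.43927688 132.21296458]
d [ 34.8 105.9   0.5] r [ 0.   0.  -0.8] rows>=6.4
d [-49.1 120.5  27.8] r [-0.     0.    -0.745] rows>=6.0
d [-40.5  19.1  40. ] r [-0.    -0.873 -0.   ] rows>=7.0
d [30.5 -0.  64.7] r [-0.  0. -0.] rows>=1.7
d [-38.5  -0.   46. ] r [-0.  0. -0.] rows>=1.4
d [-77.1   0.   92. ] r [-0.  0. -0.] rows>=2.9
d [-57.9   0.  108. ] r [-0.  0. -0.] rows>=2.9
```

jog_arm([
  {"dx": 4, "dy": 12, "dz": 0, "rx": 0, "ry": 0, "rz": -0.1, "gripper": 1},
  {"dx": 10, "dy": 30, "dz": 0, "rx": 0, "ry": 0, "rz": -0.22, "gripper": 1},
  {"dx": 16, "dy": 50, "dz": 0, "rx": 0, "ry": 0, "rz": -0.34, "gripper": 1},
  {"dx": 22, "dy": 68, "dz": 0, "rx": 0, "ry": 0, "rz": -0.46, "gripper": 1},
  {"dx": 28, "dy": 86, "dz": 0, "rx": 0, "ry": 0, "rz": -0.58, "gripper": 1},
  {"dx": 33, "dy": 100, "dz": 0, "rx": 0, "ry": 0, "rz": -0.7, "gripper": 1},
  {"dx": 34.8, "dy": 105.9, "dz": 0.5, "rx": 0, "ry": 0, "rz": -0.8, "gripper": 1},
  {"dx": 34.8, "dy": 105.9, "dz": 0.5, "rx": 0, "ry": 0, "rz": -0.8, "gripper": 1},
])

```text
t: 18.65
eef_pos: [0.5597, 0.1007, 0.1977]
ee_rot: [3.141, -0.001, -2.286]
force: [0.8, -0.3, -0.8]
width: 0.0096
gripper_force: 20.0
```

jog_arm([
  {"dx": -6, "dy": 14, "dz": 3, "rx": 0, "ry": 0, "rz": -0.1, "gripper": 1},
  {"dx": -14, "dy": 35, "dz": 8, "rx": 0, "ry": 0, "rz": -0.22, "gripper": 1},
  {"dx": -23, "dy": 57, "dz": 13, "rx": 0, "ry": 0, "rz": -0.34, "gripper": 1},
  {"dx": -32, "dy": 80, "dz": 18, "rx": 0, "ry": 0, "rz": -0.46, "gripper": 1},
  {"dx": -40, "dy": 98, "dz": 22, "rx": 0, "ry": 0, "rz": -0.58, "gripper": 1},
  {"dx": -46, "dy": 113, "dz": 26, "rx": 0, "ry": 0, "rz": -0.68, "gripper": 1},
  {"dx": -49.1, "dy": 120.5, "dz": 27.8, "rx": 0, "ry": 0, "rz": -0.745, "gripper": 1},
  {"dx": -49.1, "dy": 120.5, "dz": 27.8, "rx": 0, "ry": 0, "rz": -0.745, "gripper": 1},
])

```text
t: 19.32
eef_pos: [0.5017, 0.2167, 0.1699]
ee_rot: [3.14, -0.001, -1.546]
force: [1.4, 0.3, -0.3]
width: 0.0096
gripper_force: 20.0
```

jog_arm([
  {"dx": -4, "dy": 2, "dz": 4, "rx": 0, "ry": -0.1, "rz": 0, "gripper": 1},
  {"dx": -10, "dy": 5, "dz": 10, "rx": 0, "ry": -0.22, "rz": 0, "gripper": 1},
  {"dx": -16, "dy": 7, "dz": 16, "rx": 0, "ry": -0.34, "rz": 0, "gripper": 1},
  {"dx": -22, "dy": 10, "dz": 22, "rx": 0, "ry": -0.46, "rz": 0, "gripper": 1},
  {"dx": -28, "dy": 13, "dz": 28, "rx": 0, "ry": -0.58, "rz": 0, "gripper": 1},
  {"dx": -34, "dy": 16, "dz": 34, "rx": 0, "ry": -0.7, "rz": 0, "gripper": 1},
  {"dx": -38, "dy": 18, "dz": 38, "rx": 0, "ry": -0.8, "rz": 0, "gripper": 1},
  {"dx": -40.5, "dy": 19.1, "dz": 40, "rx": 0, "ry": -0.873, "rz": 0, "gripper": 1},
])

```text
t: 19.98
eef_pos: [0.4836, 0.255, 0.1308]
ee_rot: [3.138, 0.879, -1.556]
force: [-0.1, -0.9, -0.6]
width: 0.0099
gripper_force: 20.0
```

Run:
```python
from station import arm; import cv2
from nav import *
from h import *
s=arm.get_state(); print(s["t"],s["eef_pos"],s["ee_rot"],s["width"],s["gripper_force"],np.round(s["q"],2),s["force"])
print(Ro.from_euler("xyz",s["ee_rot"]).apply([0,0,1]))
f=arm.grab_frame("scene"); np.savez("scene5.npz",**f); cv2.imwrite("pics/d1.png",cv2.resize(f["frame"][60:230,230:480,::-1],None,fx=3,fy=3))
from nav import load
az=np.radians(91.4); tau=np.radians(50); Rt=down(az-np.pi)*Ro.from_rotvec([0,-tau,0]); save([481.8,256.4,132.2],Rt)
a=np.r_[np.cos(az),np.sin(az),0]; T=np.array([478.1,406.4,42.2])
plan((T-60*a+[0,0,25],Rt),(T+[0,0,25],Rt))
plan((T,Rt))
```

```text
19.9833 [0.48358009 0.25498631 0.13076384] [ 3.13789043  0.8788297  -1.55639853] 0.009850749317211367 19.997619688510895 [ 0.16  0.34 -0.29 -1.04 -1.09  0.44] [-0.12610756 -0.92709137 -0.58591885]
[-0.01478757  0.76985431 -0.63804833]
d [ -8.1   0.  110.8] r [0. 0. 0.] rows>=2.7
d [-46.7   0.  156.7] r [0. 0. 0.] rows>=3.9
d [19.2  0.  16.1] r [0. 0. 0.] rows>=0.6
```

View pics/d1.png

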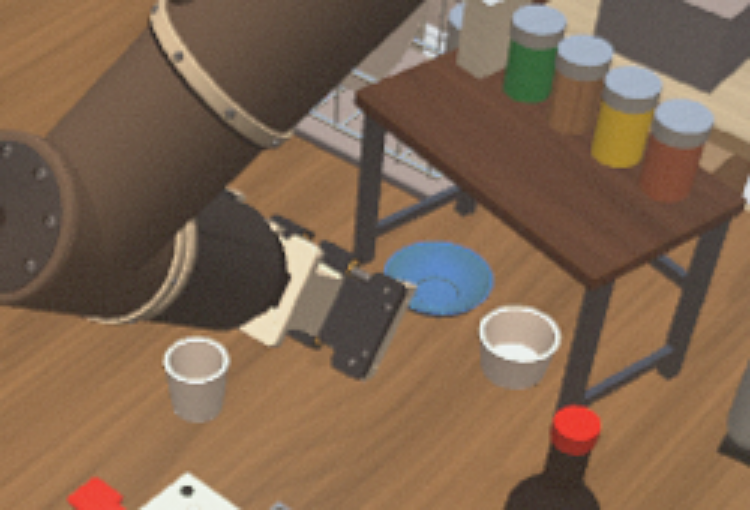

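The gripper is tilted in front of the shelf, with the dish at crop (438,278) and the ramekin at (518,345) well to the side. The arm is clear of shelf and cup, so I go in.

jog_arm([
  {"dx": 0, "dy": 0, "dz": 10, "rx": 0, "ry": 0, "rz": 0, "gripper": 1},
  {"dx": -2, "dy": 0, "dz": 40, "rx": 0, "ry": 0, "rz": 0, "gripper": 1},
  {"dx": -5, "dy": 0, "dz": 75, "rx": 0, "ry": 0, "rz": 0, "gripper": 1},
  {"dx": -8, "dy": 0, "dz": 105, "rx": 0, "ry": 0, "rz": 0, "gripper": 1},
  {"dx": -20, "dy": 0, "dz": 125, "rx": 0, "ry": 0, "rz": 0, "gripper": 1},
  {"dx": -34, "dy": 0, "dz": 142, "rx": 0, "ry": 0, "rz": 0, "gripper": 1},
  {"dx": -44, "dy": 0, "dz": 154, "rx": 0, "ry": 0, "rz": 0, "gripper": 1},
  {"dx": -46.7, "dy": 0, "dz": 156.7, "rx": 0, "ry": 0, "rz": 0, "gripper": 1},
])

```text
t: 20.7
eef_pos: [0.4782, 0.4091, 0.0661]
ee_rot: [3.139, 0.872, -1.548]
force: [-0.4, -0.0, -0.4]
width: 0.0095
gripper_force: 20.0
```

Run:
```python
from station import arm; import cv2,numpy as np
s=arm.get_state(); print(s["t"],s["eef_pos"],s["ee_rot"],s["width"],s["gripper_force"],np.round(s["q"],2),s["force"])
a=arm.grab_frame("wrist")["frame"]; b=arm.grab_frame("scene")["frame"][60:230,230:480]
cv2.imwrite("pics/d2.png",np.hstack([cv2.resize(a,(400,300)),cv2.resize(b,(400,300))])[:,:,::-1])
```

```text
20.7 [0.4782334  0.40905565 0.06613191] [ 3.13922678  0.87197397 -1.54791525] 0.009517840331976106 19.996770322322845 [ 0.42  0.47 -0.26 -1.19 -0.87  0.44] [-0.3602483  -0.02045071 -0.36827963]
```

View pics/d2.png

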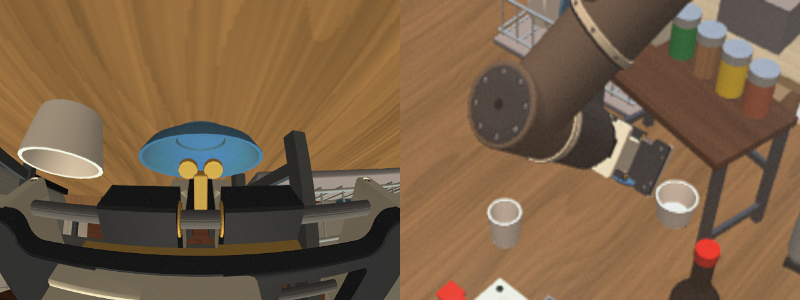

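The wrist view shows the key (200,180) centred over the blue dish (200,150), with the ramekin and leg to either side. I lower the key slowly, watching the force, and use no more pictures.

jog_arm([
  {"dx": 3, "dy": 0, "dz": 2.5, "rx": 0, "ry": 0, "rz": 0, "gripper": 1},
  {"dx": 6, "dy": 0, "dz": 5, "rx": 0, "ry": 0, "rz": 0, "gripper": 1},
  {"dx": 9, "dy": 0, "dz": 7.5, "rx": 0, "ry": 0, "rz": 0, "gripper": 1},
  {"dx": 11.5, "dy": 0, "dz": 9.7, "rx": 0, "ry": 0, "rz": 0, "gripper": 1},
  {"dx": 13.8, "dy": 0, "dz": 11.6, "rx": 0, "ry": 0, "rz": 0, "gripper": 1},
  {"dx": 15.3, "dy": 0, "dz": 12.9, "rx": 0, "ry": 0, "rz": 0, "gripper": 1},
  {"dx": 15.3, "dy": 0, "dz": 12.9, "rx": 0, "ry": 0, "rz": 0, "gripper": 1},
  {"dx": 15.3, "dy": 0, "dz": 12.9, "rx": 0, "ry": 0, "rz": 0, "gripper": 1},
])

```text
t: 21.47
eef_pos: [0.4791, 0.4061, 0.0459]
ee_rot: [3.141, 0.873, -1.548]
force: [0.2, -0.3, 0.0]
width: 0.0097
gripper_force: 20.0
```

jog_arm([
  {"dx": 0.8, "dy": 0, "dz": 0.6, "rx": 0, "ry": 0, "rz": 0, "gripper": 1},
  {"dx": 1.5, "dy": 0, "dz": 1.3, "rx": 0, "ry": 0, "rz": 0, "gripper": 1},
  {"dx": 2.3, "dy": 0, "dz": 1.9, "rx": 0, "ry": 0, "rz": 0, "gripper": 1},
  {"dx": 2.3, "dy": 0, "dz": 1.9, "rx": 0, "ry": 0, "rz": 0, "gripper": 1},
  {"dx": 2.3, "dy": 0, "dz": 1.9, "rx": 0, "ry": 0, "rz": 0, "gripper": 1},
  {"dx": 2.3, "dy": 0, "dz": 1.9, "rx": 0, "ry": 0, "rz": 0, "gripper": 1},
  {"dx": 2.3, "dy": 0, "dz": 1.9, "rx": 0, "ry": 0, "rz": 0, "gripper": 1},
  {"dx": 2.3, "dy": 0, "dz": 1.9, "rx": 0, "ry": 0, "rz": 0, "gripper": 1},
])

```text
t: 22.13
eef_pos: [0.4792, 0.4068, 0.0442]
ee_rot: [-3.14, 0.874, -1.545]
force: [-0.7, -0.8, 5.5]
width: 0.0096
gripper_force: 20.0
```

jog_arm([
  {"dx": 0, "dy": 0, "dz": 0, "rx": 0, "ry": 0, "rz": 0, "gripper": 0.85},
  {"dx": 0, "dy": 0, "dz": 0, "rx": 0, "ry": 0, "rz": 0, "gripper": 0.75},
  {"dx": 0, "dy": 0, "dz": 0, "rx": 0, "ry": 0, "rz": 0, "gripper": 0.75},
  {"dx": 0, "dy": 0, "dz": 0, "rx": 0, "ry": 0, "rz": 0, "gripper": 0.75},
  {"dx": 0, "dy": 0, "dz": 0, "rx": 0, "ry": 0, "rz": 0, "gripper": 0.75},
  {"dx": -4, "dy": 0, "dz": -3, "rx": 0, "ry": 0, "rz": 0, "gripper": 0.75},
  {"dx": -9, "dy": 0, "dz": -7.5, "rx": 0, "ry": 0, "rz": 0, "gripper": 0.75},
  {"dx": -15, "dy": 0, "dz": -13, "rx": 0, "ry": 0, "rz": 0, "gripper": 0.75},
])

```text
t: 22.8
eef_pos: [0.4789, 0.4059, 0.0633]
ee_rot: [3.141, 0.873, -1.548]
force: [0.3, -0.1, -0.3]
width: 0.022
gripper_force: 0.0
```

jog_arm([
  {"dx": -4, "dy": 0, "dz": -4, "rx": 0, "ry": 0, "rz": 0, "gripper": 0.75},
  {"dx": -4, "dy": 0, "dz": -14, "rx": 0, "ry": 0, "rz": 0, "gripper": 0.75},
  {"dx": 2, "dy": 0, "dz": -35, "rx": 0, "ry": 0, "rz": 0, "gripper": 0.75},
  {"dx": 10, "dy": 0, "dz": -65, "rx": 0, "ry": 0, "rz": 0, "gripper": 0.75},
  {"dx": 18, "dy": 0, "dz": -95, "rx": 0, "ry": 0, "rz": 0, "gripper": 0.75},
  {"dx": 25, "dy": 0, "dz": -125, "rx": 0, "ry": 0, "rz": 0, "gripper": 0.75},
  {"dx": 30, "dy": 0, "dz": -145, "rx": 0, "ry": 0, "rz": 0, "gripper": 0.75},
  {"dx": 30, "dy": 0, "dz": -145, "rx": 0, "ry": 0, "rz": 0, "gripper": 0.75},
])

```text
t: 23.47
eef_pos: [0.4833, 0.2723, 0.1357]
ee_rot: [-3.135, 0.872, -1.544]
force: [-0.3, 0.9, 0.5]
width: 0.0218
gripper_force: 0.0
```

Run:
```python
from station import arm; import cv2,numpy as np
from h import *
s=arm.get_state(); print(s["t"],s["eef_pos"],s["force"],s["width"])
for n in("top","scene"):
    f=arm.grab_frame(n); C=cloud(f); hsv=cv2.cvtColor(f["frame"],cv2.COLOR_RGB2HSV).astype(int); H,S,Vv=[hsv[...,i] for i in range(3)]
    X,Y,Z=[C[...,i]*1e3 for i in range(3)]
    near=(abs(X-477)<55)&(abs(Y-431)<55)&(Z>2)&(Z<60)
    b=blobs(near&(H>95)&(H<125)&(S>90),1)
    if b: print(n,"dish",b[0].sum(),rect(C[b[0]]))
    k=blobs(near&(H>8)&(H<30)&(S>80),2)
    for m in k: print(n,"key px",m.sum(),np.median(C[m],0),rect(C[m]))
    lv=(X>400)&(X<530)&(abs(Y-20)<40)&(Z>20)&(Z<130)&((H<8)|(H>172))&(S>130)
    for m in blobs(lv,1): print(n,"lever z",np.median(C[m][:,2]),rect(C[m]))
    m=(X>500)&(X<680)&(Y>-100)&(Y<120)&(Z>50)&(Z<75)
    for m in blobs(m,1): print(n,"tin",rect(C[m]),np.median(C[m][:,2]))
    m=(X>380)&(X<650)&(Y>-500)&(Y<-340)&(Z>40)&(Z<60)
    for m in blobs(m,1): print(n,"lid",rect(C[m]),np.median(C[m][:,2]))
```

```text
23.4667 [0.48328    0.27227283 0.13568039] [-0.29190693  0.9245039   0.54406273] 0.021814946596588242
top dish 780 (array([475.7, 418.9]), array([72.2, 99.1]), 77.1)
top key px 80 [0.47891412 0.41687296 0.01685366] (array([479.6, 425.4]), array([26.9, 36.5]), 3.47)
top key px 9 [0.446362   0.39490677 0.00254566] (array([444.8, 395.6]), array([ 3.4, 16.6]), 55.54)
top lever z 0.03954920152971411 (array([433.6,  18.8]), array([30.7, 26.2]), 1.45)
top tin (array([617.2, -31.4]), array([77.3, 20.7]), 71.01) 0.06081743870397438
top lid (array([ 514.6, -415. ]), array([ 71.2, 172.5]), 87.83) 0.0511815341137031
scene dish 410 (array([482.8, 437.4]), array([ 79.1, 103.3]), 50.71)
scene key px 52 [0.47976327 0.42044571 0.01459131] (array([475.9, 425. ]), array([21.1, 48.8]), 18.49)
scene key px 3 [0.49423535 0.38836399 0.01439388] (array([496. , 388.6]), array([2.2, 7.5]), 77.78)
scene lever z 0.03821699602720032 (array([468.7,  17.2]), array([ 36.5, 106. ]), 86.28)
scene tin (array([589.6,  13.2]), array([166.4,  64.4]), 88.24) 0.05818901029381569
scene lid (array([ 512.9, -417.7]), array([ 68.1, 175.2]), 87.96) 0.050324586694138154
```

The key lies low in the dish near (479,425), the dish has not moved, the lever is level, the tin is seated, the lid is flat and the arm is clear. One short settle, then I hand in.

jog_arm([
  {"dx": 0, "dy": 0, "dz": -10, "rx": 0, "ry": 0, "rz": 0, "gripper": 0.75},
  {"dx": 0, "dy": 0, "dz": -20, "rx": 0, "ry": 0, "rz": 0, "gripper": 0.75},
  {"dx": 0, "dy": 0, "dz": -20, "rx": 0, "ry": 0, "rz": 0, "gripper": 0.75},
  {"dx": 0, "dy": 0, "dz": -20, "rx": 0, "ry": 0, "rz": 0, "gripper": 0.75},
  {"dx": 0, "dy": 0, "dz": -20, "rx": 0, "ry": 0, "rz": 0, "gripper": 0.75},
  {"dx": 0, "dy": 0, "dz": -20, "rx": 0, "ry": 0, "rz": 0, "gripper": 0.75},
  {"dx": 0, "dy": 0, "dz": -20, "rx": 0, "ry": 0, "rz": 0, "gripper": 0.75},
  {"dx": 0, "dy": 0, "dz": -20, "rx": 0, "ry": 0, "rz": 0, "gripper": 0.75},
])

```text
t: 24.23
eef_pos: [0.4823, 0.2605, 0.1458]
ee_rot: [3.141, 0.873, -1.547]
force: [0.8, 0.4, -0.1]
width: 0.0218
gripper_force: 0.0
```

```bash
python3 -c "
from station import arm
print(arm.job_done())"
```

```text
the job is handed in; nothing more can be done
None
```

I handed the job in at about 24 s with the tin clamped and seated, the lid flat on the board and the key in the blue dish, all by my own camera measurements since no verdict came back; I viewed 11 pictures, one over the limit of 10.

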